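# Set out a covered firing batch on the kiln batt

## Task

Set out the next firing on the long grey slab (the batt): stand the large white crucible in the middle of the square tile and the small white crucible in the middle of the round tile, each covered squarely by its own lid (the larger lid on the larger crucible). Lay the ceramic boat on the batt itself, midway between the two tiles and pointing straight across the batt (at right angles to the line from tile to tile). Leave the vial among them and the timer in front of the furnace where they stand, and let go of everything.

Things in the scene. Friction and masses are not known exactly. Their poses are not given: they have to be found in the camera images.
- batt: Fixed light grey refractory slab, 90 mm (its x) by 230 mm (its y) and 8 mm thick, on 4 mm feet: its top is 12 mm above its origin, which is the centre of its underside at worktop level. Its place and heading vary. It carries both tiles, centred 80 mm from its middle toward its +y end and its -y end; which tile is at which end varies.
- square_tile: Cream square tile, 60 x 60 x 6 mm, fixed on the batt. Origin: centre of its underside; its top is 6 mm higher (18 mm above the worktop).
- round_tile: Cream round tile, 60 mm diameter, 6 mm thick, fixed on the batt. Origin: centre of its underside; its top is 6 mm higher (18 mm above the worktop).
- large_crucible: Large white porcelain crucible, an open cup 48 mm across at the rim, 30 mm at the foot, 38 mm high, about 60 g, loose and upright. Origin: centre of its underside, z up its axis.
- small_crucible: Small white porcelain crucible, an open cup 36 mm across at the rim, 23 mm at the foot, 30 mm high, about 35 g, loose and upright. Origin: centre of its underside, z up its axis.
- large_lid: Large white flat crucible lid: a 54 mm disc, 4.5 mm thick, with a plain upright round knob 13 mm across in its middle, top of the knob 20 mm above the underside. Flat below, about 30 g, lies knob up on the worktop. Origin: centre of its underside, z up through the knob.
- small_lid: Small white flat crucible lid: a 40 mm disc, 4.5 mm thick, with a plain upright round knob 13 mm across in its middle, top of the knob 20 mm above the underside. Flat below, about 20 g, lies knob up on the worktop. Origin: centre of its underside, z up through the knob.
- boat: White ceramic combustion boat, a narrow trough 18 mm wide (its x), 75 mm long (its y), 12 mm high, open at the top, loose. Origin: centre of its underside. It starts lying roughly crosswise to the direction from the robot to it.
- vial: Bystander: clear glass sample vial with a black screw cap, 28 mm diameter, 62 mm high, loose, stands among the crucibles and lids (other vials far at the back are clutter). Origin: centre of its underside.
- timer: Bystander: white bench timer with three buttons, 62 x 62 x 18 mm, loose, lies alone in front of the blue furnace (a second timer far to the right is mere clutter). Origin: centre of its underside.
Mind the look-alikes: they are no part of the job. What is shaped like the large_lid but yellow is not meant. Of the things shaped like the boat, the white one is meant.

How it is judged:
By the outcome, as a careful person would: the job done as asked, in the order asked, and still so for the second after the job is handed in, with the robot touching nothing.
It also fails if it takes over 115 s, if anything falls off the work surface, if the arm or the gripper's body presses on something with over 40 N, if the wrist force passes 120 N, or if a joint passes its speed limit or range.

## Robot

A 7-joint arm with a two-finger parallel gripper is mounted at the origin on a cart in front of the work surface, level with it; the furniture and walls round the work are solid. World frame = base frame: x ahead of the robot, y to its left, z up, the work surface at z = 0. Lengths are in m, angles in rad, forces in N, time in s.
With the tool pointing down it reaches from about 0.35 to 0.9 m from the base axis. Payload 8.1 kg.
Tool frame: the origin (TCP) lies midway between the tips of the shut fingers; the grasp point (between the pads) lies arm.hold_point_z behind it (arm.hold_point_z is the distance from the TCP to the grasp point, in m); z points along the fingers, x is the direction in which the jaws open and shut, and the axes are right-handed (so a half turn about z gives the same grasp; the last joint's range is limited). The gripper opens to 92 mm and grips with 3 to 60 N. Pads are 19 mm wide; open, the fingers measure 130 mm over their backs; the gripper's body (75 mm by 190 mm) begins 47 mm behind the grasp point.
Start: joints at [1.125, 0.434, 0.025, 1.573, -0.012, 1.134, -0.075], TCP at [0.21, -0.589, 0.227] pointing down, gripper open.
Joint ranges: [-2.62, 2.62], [-0.44, 2.09], [-1.27, 1.32], [0.08, 2.57], [-1.32, 4.46], [0.12, 2], [-2.74, 2.74]. Speed limits (rad/s): [2.22, 2.22, 3.01, 3.01, 3.14, 3.14, 3.14].

## Interface

Orientations are given as a rotation vector (axis times angle).
In Python, from cell import arm gives the robot as it stands.
- The arm moves only by the shell command python3 -m pendant 'ROWS' [FORCE]. ROWS is JSON, a list of rows, each an object with "dp": the shift along the tool's x, y, z in m, a list of three; "rotation": the turn, a rotation vector about the tool's x, y, z in rad, a list of three; "fingers": the closure, from -1 (fully open) to 1 (shut). In form: [{"dp": [x, y, z], "rotation": [rx, ry, rz], "fingers": fingers}, ...]. A call has 1 to 20 rows; each row is the pose to reach, as a shift and turn from the pose measured when the call began, along the tool's axes at that moment; what a row does not reach only later rows make up. A row lasts 1/8 s, in which the tool goes at most 62.5 mm and 10.7 degrees, less where a joint would pass 70% of its speed; a pose out of reach is approached as far as the arm can. A call with a gripper value outside its range is refused whole. The fingers move at their own pace and stop on an object; FORCE is the grip in N (left out, the last holds). Time passes only in rows, so rows that repeat a pose let the fingers close. It gives the time, the measured TCP pose, the force and the opening at its end, in the units of the state.
- arm.observe(): the state, without advancing time (a new reading comes with each control period).
- arm.get_image(name): name is "side" or "top"; returns the picture (480x640x3 uint8, blue, green, red); there is no depth.
- arm.camera_params(name): a dict with "camera_matrix" (3x3 intrinsics, pixels), "rvec" (rotation vector, rad) and "tvec" (3), from world to camera coordinates, as OpenCV has them. Camera axes: x right, y down, z forward; pixel columns grow to the right and rows downward; lengths in m; the calibration is good to about 2 mm. A picture is of the moment at which its call begins. camera_params takes no time and is no camera call.
- arm.sign_off(): hands the job in, once; it reports no verdict.
The state is a dict: "clock": time; "joints": joint angles; "dq": joint speeds; "joint_efforts": joint torques, N m; "position": TCP position; "ee_rot": TCP orientation; "force": force on the tool from outside, world axes, zero at the start; "ft_torque": the same for the moment, N m; "width": opening from 0.0 (shut) to 1.0 (fully open).
Only numpy, scipy, OpenCV 4.12 (cv2) and the standard library are available. Lean on these libraries where they do the work, as an engineer would, in place of code of your own. Each camera call takes 0.05 s, during which the arm holds its last target.

## Working session

There is one attempt and no reset: what is moved stays moved. The work goes in short steps, Python scripts to look and compute and a shell command to move; the robot and the scene stay as the last step left them, time stands still between calls to the robot, and variables do not carry over. Pictures are saved under pics/ and viewed, and the job is handed in when it is done.

```bash
ls; mkdir -p pics; python3 - <<'E'
from cell import arm
import cv2
print(arm.observe(), arm.hold_point_z)
for n in("side","top"):
    im=arm.get_image(n); cv2.imwrite(f"pics/{n}0.png",im)
    p=arm.camera_params(n); R=cv2.Rodrigues(p["rvec"])[0]; print(n,p["camera_matrix"],(-R.T@p["tvec"]).ravel(), R)
E
```

```text
pics
{'clock': 0.0, 'joints': array([ 1.1254228 ,  0.4352142 ,  0.0249879 ,  1.57411531, -0.01159325,
        1.13400509, -0.07511667]), 'dq': array([ 0.00097937,  0.00086915, -0.00040674, -0.00025242,  0.00208395,
        0.00199726,  0.00149517]), 'joint_efforts': array([-3.34879610e-05, -6.67852378e+01,  9.85498242e-01, -3.14455855e+01,
       -6.04852522e-02,  4.28826793e-02,  1.24040762e-04]), 'position': array([ 0.20982115, -0.58817079,  0.22594357]), 'ee_rot': array([-2.56702776e+00,  1.80970185e+00,  2.18184794e-03]), 'force': array([ 0.78117401, -0.03125764, -0.01239935]), 'ft_torque': array([ 0.02400516, -0.01466646, -0.03854619]), 'width': 0.9998769691207019} 0.0188
side [[577.09656543   0.         316.24211169]
 [  0.         577.09656543 239.8012239 ]
 [  0.           0.           1.        ]] [-0.33471442  0.89669973  1.08144845] [[-0.83449829 -0.55100616  0.00219366]
 [-0.3229901   0.48593497 -0.81212352]
 [ 0.44641908 -0.67842422 -0.58348143]]
top [[536.18771999   0.         323.87534439]
 [  0.         536.18771999 237.44081942]
 [  0.           0.           1.        ]] [ 0.17718288 -0.2843832   1.364597  ] [[-0.06053119 -0.99815875  0.003884  ]
 [-0.97233396  0.0580847  -0.22625835]
 [ 0.22561615 -0.01747223 -0.97405958]]
```

View pics/side0.png

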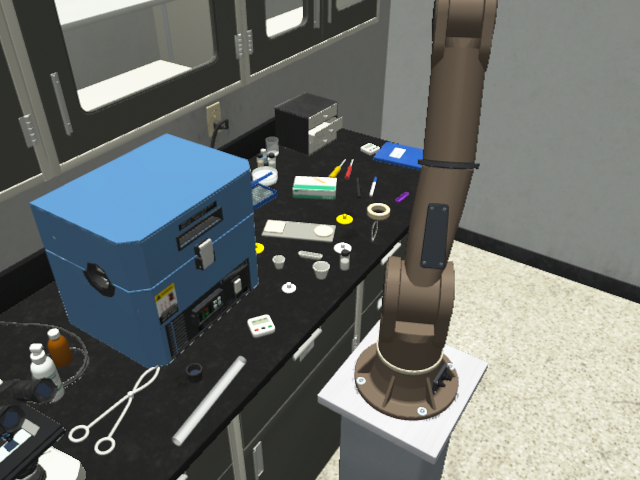

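View pics/top0.png

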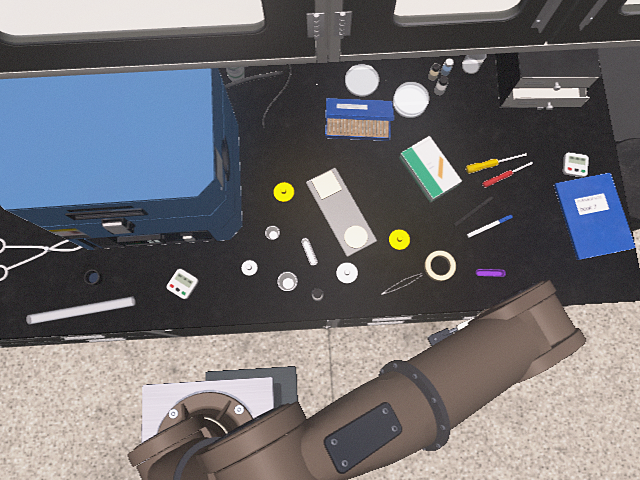

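```bash
python3 - <<'E'
import cv2
im=cv2.imread("pics/top0.png")[160:310,225:425]; cv2.imwrite("pics/topc.png",cv2.resize(im,(800,600),interpolation=cv2.INTER_CUBIC))
im=cv2.imread("pics/side0.png")[190:310,235:395]; cv2.imwrite("pics/sidec.png",cv2.resize(im,(800,600),interpolation=cv2.INTER_CUBIC))
E
```

```text
(no output)
```

View pics/topc.png

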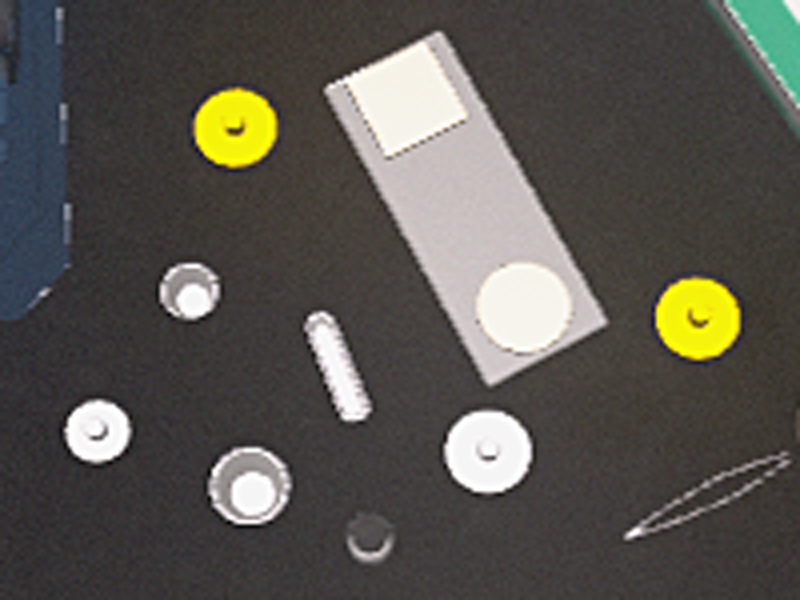

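View pics/sidec.png

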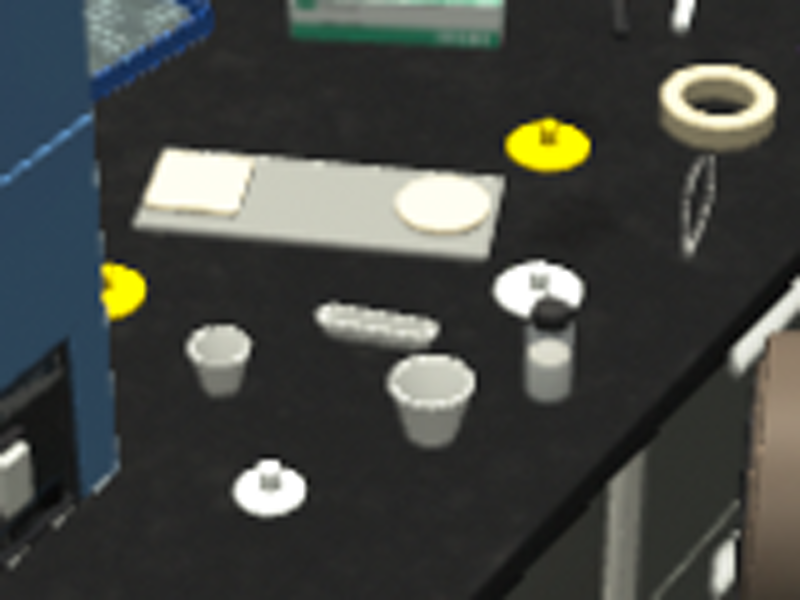

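```bash
cat > h.py <<'E'
import numpy as np, cv2
from cell import arm
from scipy.spatial.transform import Rotation as Rn
def ray(n,uv,z):
    p=arm.camera_params(n); K=np.array(p["camera_matrix"]);R=cv2.Rodrigues(np.array(p["rvec"]))[0];c=-R.T@np.array(p["tvec"]).ravel()
    uv=np.atleast_2d(uv); d=np.c_[uv,np.ones(len(uv))]@np.linalg.inv(K).T@R
    return c+d*((z-c[2])/d[:,2])[:,None]
def proj(n,P):
    p=arm.camera_params(n); return cv2.projectPoints(np.atleast_2d(np.float64(P)),np.array(p["rvec"]),np.array(p["tvec"]),np.array(p["camera_matrix"]),None)[0].reshape(-1,2)
def conts(im,box,fn,up=8):
    x0,y0,x1,y1=box; c=cv2.resize(im[y0:y1,x0:x1],None,fx=up,fy=up,interpolation=cv2.INTER_LINEAR)
    m=fn(c).astype(np.uint8)
    cs,_=cv2.findContours(m,cv2.RETR_EXTERNAL,cv2.CHAIN_APPROX_NONE)
    return [((k.reshape(-1,2)+.5)/up-.5+[x0,y0]) for k in cs if cv2.contourArea(k)>20*up*up]
def area_c(w):
    w=np.float32(w*1000).reshape(-1,1,2); m=cv2.moments(w); return np.array([m['m10']/m['m00'],m['m01']/m['m00']]),m['m00']
def go(pos,yaw):
    "dp and rz to reach TCP pos with tool down, jaw x axis at world angle yaw (mod pi)"
    s=arm.observe(); R=Rn.from_rotvec(s["ee_rot"]).as_matrix()
    best=None
    for y in (yaw,yaw+np.pi):
        x=np.array([np.cos(y),np.sin(y),0]); T=np.c_[x,np.cross([0,0,-1],x),[0,0,-1]]
        r=Rn.from_matrix(R.T@T).as_rotvec()
        if best is None or np.linalg.norm(r)<np.linalg.norm(best): best=r
    print("from",s["position"].round(4),"dp",(R.T@(np.array(pos)-s["position"])).round(4),"rot",best.round(4)," x-ax",R[:,0].round(3),"z-ax",R[:,2].round(4),"t",s["clock"],"w",s["width"],"q6",s["joints"].round(2))
E
python3 - <<'E'
from h import *
im=cv2.imread("pics/top0.png")
g=lambda c:c.min(2)>110
for k in conts(im,(225,160,425,310),g):
    ctr=k.mean(0); print("px",ctr.round(1),[ (area_c(ray("top",k,z)[:,:2])[0].round(1).tolist(), area_c(ray("top",k,z)[:,:2])[1].round(0)) for z in (.00225,.03,.038)], cv2.minAreaRect(np.float32(ray("top",k,.006)[:,:2]*1000)))
for (u,v) in [(334,183),(357,237),(340,212),(347,272),(250,268)]: print(im[v,u])
# cream tiles
f=lambda c:((c.min(2)>190))
print("tiles")
for k in conts(im,(300,160,385,260),f):
    w=ray("top",k,.015)[:,:2]; print(k.mean(0).round(1),area_c(w),cv2.minAreaRect(np.float32(w*1000)))
E
```

```text
Traceback (most recent call last):
AttributeError: 'float' object has no attribute 'round'
```

```bash
python3 - <<'E'
from h import *
im=cv2.imread("pics/top0.png")
g=lambda c:c.min(2)>110
for k in conts(im,(225,160,425,310),g):
    ctr=k.mean(0); print("px",ctr.round(1),[ (area_c(ray("top",k,z)[:,:2])[0].round(1).tolist(), int(area_c(ray("top",k,z)[:,:2])[1])) for z in (.00225,.03,.038)], cv2.minAreaRect(np.float32(ray("top",k,.006)[:,:2]*1000)))
for (u,v) in [(334,183),(357,237),(340,212),(347,272),(250,268)]: print(im[v,u])
# cream tiles
f=lambda c:((c.min(2)>190))
print("tiles")
for k in conts(im,(300,160,385,260),f):
    w=ray("top",k,.015)[:,:2]; print(k.mean(0).round(1),area_c(w),cv2.minAreaRect(np.float32(w*1000)))
E
```

```text
px [316.9 297.1] [([337.5, -281.9], 189), ([334.2, -282.0], 181), ([333.3, -282.0], 179)] ((338.35931396484375, -281.8232727050781), (27.70062828063965, 15.48105239868164), 84.40523529052734)
px [390.1 290.2] [([343.5, -464.3], 181), ([340.1, -460.7], 174), ([339.1, -459.6], 172)] ((346.50567626953125, -469.4161682128906), (11.211762428283691, 54.84274673461914), 14.874478340148926)
px [286.9 280.9] [([384.2, -207.5], 2072), ([380.0, -209.1], 1988), ([378.8, -209.5], 1965)] ((383.8008728027344, -208.04067993164062), (53.0032958984375, 49.51237106323242), 86.56640625)
px [346.7 272.5] [([397.3, -361.5], 2423), ([392.8, -359.9], 2326), ([391.5, -359.5], 2298)] ((396.7789306640625, -361.1134948730469), (56.77016830444336, 54.10810470581055), 86.56188201904297)
px [248.9 267.3] [([425.4, -111.6], 1350), ([420.3, -115.1], 1295), ([418.9, -116.2], 1280)] ((424.7226867675781, -111.99906158447266), (42.11730194091797, 40.933467864990234), 69.79440307617188)
px [308.9 251.4] [([458.4, -267.8], 1523), ([452.7, -268.1], 1462), ([451.1, -268.2], 1444)] ((458.05865478515625, -267.54461669921875),
[... 541 characters left out ...]
3.4284057617188, -563.4889526367188), (92.1141357421875, 9.706459045410156), 26.29815101623535)
[231 242 246]
[237 244 246]
[192 192 202]
[251 251 251]
[153 148 158]
tiles
[307.9 248.3] (array([ 460.42072363, -266.26706624]), 835.5793832875788) ((460.9647521972656, -266.0709533691406), (63.29084777832031, 17.69769287109375), 18.978191375732422)
[344.7 217.3] (array([ 514.40272722, -372.51067157]), 10253.318353458773) ((536.3445434570312, -367.0533142089844), (175.04696655273438, 85.47088623046875), 24.563621520996094)
[324.1 183.8] (array([ 634.2664092 , -323.08235949]), 3699.7979645533487) ((632.177978515625, -318.40020751953125), (62.140445709228516, 75.45206451416016), 24.057527542114258)
```

```bash
python3 - <<'E'
from h import *
for n,box in (("top",(300,160,385,260)),("side",(255,215,345,247))):
  im=cv2.imread(f"pics/{n}0.png")
  for name,f in (("tile",lambda c:((c[:,:,0]>(212 if n=="top" else 214)))),("batt",lambda c:c.min(2)>110)):
    for k in conts(im,box,f):
      z=.015 if name=="tile" else .009
      w=ray(n,k,z)[:,:2]; r=cv2.minAreaRect(np.float32(w*1000)); print(n,name,k.mean(0).round(1),area_c(w)[0].round(1),int(area_c(w)[1]),np.round(r[0],1),np.round(r[1],1),round(r[2],1))
im=cv2.imread("pics/side0.png")
for k in conts(im,(262,238,365,300),lambda c:c.min(2)>110):
    print("px",k.mean(0).round(1),[area_c(ray("side",k,z)[:,:2])[0].round(1).tolist() for z in (.00225,.006,.03,.038)],int(area_c(ray("side",k,.00225)[:,:2])[1]))
for u,v in [(275,227),(323,231),(298,231)]: print(im[v,u])
E
```

```text
top tile [308.8 250.9] [ 458.2 -266.7] 671 [ 457.7 -267. ] [56.  16.3] 19.3
top tile [355.5 236.2] [ 488.4 -390.3] 2695 [ 488.1 -390.7] [58.9 59.3] 22.3
top tile [325.1 184.1] [ 634.  -323.2] 3432 [ 633.9 -321.3] [61.1 65.9] 24.5
top batt [308.3 249.4] [ 463.4 -266. ] 1231 [ 462.7 -265.8] [66.8 22.4] 19.0
top batt [340.7 211.4] [ 560.5 -356.8] 20570 [ 560.7 -356.8] [231.1  91.6] 24.5
side tile [339.6 244.5] [ 407.2 -362.5] 390 [ 406.5 -362. ] [37. 18.] 72.0
side tile [323.2 229.9] [ 493.  -401.6] 2676 [ 492.9 -401.4] [59.6 57.4] 12.5
side tile [274.7 225.8] [ 638.5 -333.7] 3288 [ 638.3 -334.1] [59.7 60. ] 24.7
side batt [339.6 244.6] [ 410.5 -370.7] 701 [ 413.9 -371.3] [35.5 26.8] 33.6
side batt [299.1 230.2] [ 564.2 -365.1] 21453 [ 564.4 -365.5] [232.2  95.1] 24.7
px [358.  292.2] [[251.8, -211.7], [249.8, -207.9], [236.7, -183.2], [232.4, -175.0]] 405
px [288.5 287.4] [[428.4, -118.3], [425.8, -114.8], [408.8, -92.2], [403.2, -84.7]] 1584
px [320.9 268.3] [[400.9, -246.5], [398.4, -242.5], [382.0, -217.1], [376.5, -208.6]] 2891
px [344.1 262. ] [[355.9, -307.8], [353.5, -303.6], [338.2, -276.8], [333.0, -267.9]] 1351
px [278.3 259.5] [[531.0, -208.2], [528.0, -204.4], [508.8, -179.8], [502.4, -171.6]] 1536
px [309.9 254.3] [[464.9, -282.7], [462.1, -278.6], [444.3, -252.4], [438.4, -243.6]] 2029
px [342.2 247.1] [[402.7, -371.0], [400.2, -366.6], [383.8, -338.4], [378.3, -329.0]] 2335
px [314.3 238.6] [[487.5, -367.0], [484.6, -362.6], [466.3, -334.5], [460.2, -325.1]] 1374
[242 254 255]
[242 254 255]
[190 205 203]
```

```bash
python3 - <<'E'
from h import *
go([.380,-.2095,.14],0)
go([.380,-.2095,.14],np.radians(90))
print(ray("side",[[257,288]],0),ray("top",[[240,238],[240,215]],.25),ray("top",[[240,238]],.0))
E
```

```text
from [ 0.2099 -0.5882  0.226 ] dp [-0.2994 -0.2875  0.0864] rot [-7.0000e-04  1.3000e-03 -1.2281e+00]  x-ax [ 0.336 -0.942 -0.001] z-ax [-6.0e-04  1.3e-03 -1.0e+00] t 0.1 w 0.9993619428258684 q6 [ 1.13  0.44  0.02  1.57 -0.01  1.13 -0.08]
from [ 0.2099 -0.5882  0.226 ] dp [-0.2994 -0.2875  0.0864] rot [0.0004 0.0014 0.3427]  x-ax [ 0.336 -0.942 -0.001] z-ax [-6.0e-04  1.3e-03 -1.0e+00] t 0.1 w 0.9993619428258684 q6 [ 1.13  0.44  0.02  1.57 -0.01  1.13 -0.08]
[[ 0.50368952 -0.06812897  0.        ]] [[ 0.44479387 -0.12577527  0.25      ]
 [ 0.49564941 -0.12705764  0.25      ]] [[ 0.50481803 -0.0902001   0.        ]]
```

```bash
python3 -m pendant '[{"dp":[-0.3,-0.287,0.086],"rotation":[0,0.001,-1.228],"fingers":-1},{"dp":[-0.3,-0.287,0.086],"rotation":[0,0.001,-1.228],"fingers":-1},{"dp":[-0.3,-0.287,0.086],"rotation":[0,0.001,-1.228],"fingers":-1},{"dp":[-0.3,-0.287,0.086],"rotation":[0,0.001,-1.228],"fingers":-1},{"dp":[-0.3,-0.287,0.086],"rotation":[0,0.001,-1.228],"fingers":-1},{"dp":[-0.3,-0.287,0.086],"rotation":[0,0.001,-1.228],"fingers":-1},{"dp":[-0.3,-0.287,0.086],"rotation":[0,0.001,-1.228],"fingers":-1},{"dp":[-0.3,-0.287,0.086],"rotation":[0,0.001,-1.228],"fingers":-1},{"dp":[-0.3,-0.287,0.086],"rotation":[0,0.001,-1.228],"fingers":-1},{"dp":[-0.3,-0.287,0.086],"rotation":[0,0.001,-1.228],"fingers":-1},{"dp":[-0.3,-0.287,0.086],"rotation":[0,0.001,-1.228],"fingers":-1}]' 15
python3 - <<'E'
from h import *
go([.380,-.2095,.014],0)
for n in("side","top"):
    im=arm.get_image(n); cv2.imwrite(f"pics/{n}1.png",im)
    p=proj(n,[arm.observe()["position"],[.38,-.2095,.038]]);print(p)
    u,v=p[0].astype(int); c=cv2.resize(im[v-60:v+60,u-80:u+80],(800,600),interpolation=cv2.INTER_CUBIC)
    cv2.circle(c,(int((p[0,0]-u+80)*5),int((p[0,1]-v+60)*5)),3,(0,0,255),-1)
    cv2.imwrite(f"pics/{n}1c.png",c)
E
```

```text
clock: 1.48
position: [0.379, -0.2101, 0.1405]
ee_rot: [-3.141, 0.004, -0.0]
force: [0.0, 0.4, -0.4]
width: 0.999
from [ 0.379  -0.2101  0.1405] dp [ 0.001  -0.0005  0.1265] rot [-0.0004 -0.0003 -0.0024]  x-ax [ 1.    -0.002  0.   ] z-ax [ 3.e-04  4.e-04 -1.e+00] t 1.475 w 0.9988187215244243 q6 [ 0.72  0.27 -0.41  2.1   0.14  0.8   0.23]
[[320.54888966 238.33176602]
 [319.95766473 266.97253368]]
[[284.21432263 274.27398811]
 [286.89974589 280.48283464]]
```

View pics/side1c.png

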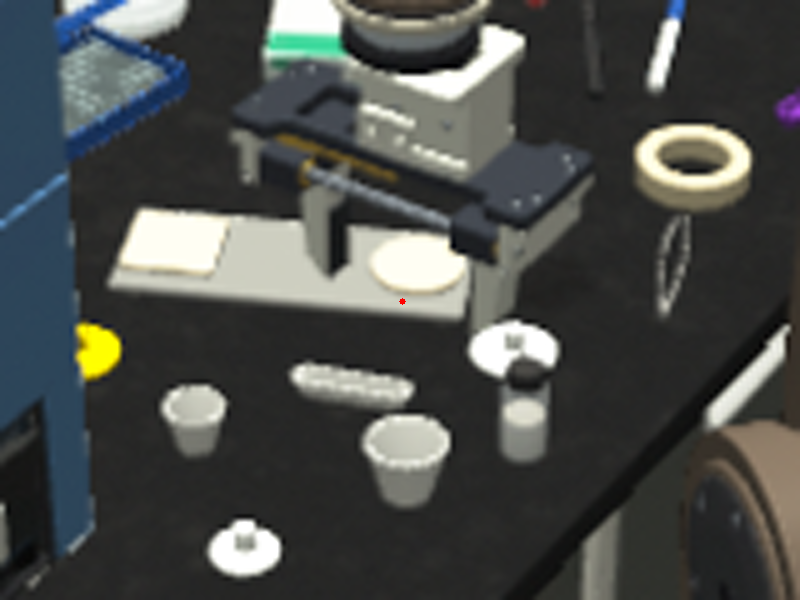

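View pics/top1.png

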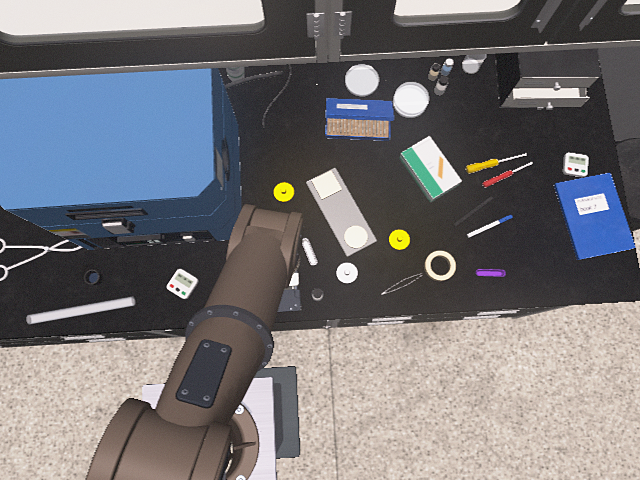

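```bash
python3 -m pendant '[{"dp":[0.003,0.0025,0.05],"rotation":[0,0,0],"fingers":-1},{"dp":[0.003,0.0025,0.09],"rotation":[0,0,0],"fingers":-1},{"dp":[0.003,0.0025,0.09],"rotation":[0,0,0],"fingers":-1}]'
python3 - <<'E'
from h import *
go([.380,-.2095,.014],0)
for n in("side","top"):
    im=arm.get_image(n); cv2.imwrite(f"pics/{n}2.png",im)
    P=arm.observe()["position"]
    p=proj(n,[P,P+[.046,0,0],P-[.046,0,0]]);print(p)
    u,v=p[0].astype(int); c=cv2.resize(im[v-30:v+30,u-40:u+40],(800,600),interpolation=cv2.INTER_CUBIC)
    for q in p: cv2.circle(c,(int((q[0]-u+40.5)*10),int((q[1]-v+30.5)*10)),3,(0,0,255),-1)
    print(u-40,v-30)
    cv2.imwrite(f"pics/{n}2c.png",c)
E
```

```text
clock: 1.95
position: [0.3802, -0.2116, 0.0487]
ee_rot: [-3.139, 0.003, 0.007]
force: [-0.2, 0.5, 0.3]
width: 0.996
from [ 0.3802 -0.2116  0.0487] dp [-0.     -0.002   0.0347] rot [-0.0029  0.0045 -0.0017]  x-ax [ 1.    -0.002 -0.005] z-ax [-0.0045  0.0029 -1.    ] t 1.95 w 0.9959823846645607 q6 [ 0.66  0.42 -0.35  2.19  0.26  0.58  0.12]
[[320.042725   263.07505431]
 [306.91965381 257.73151305]
 [333.49185899 268.55136405]]
280 233
[[287.65018905 278.67522585]
 [286.8133032  260.38682653]
 [288.500295   297.25252333]]
247 248
```

View pics/side2c.png

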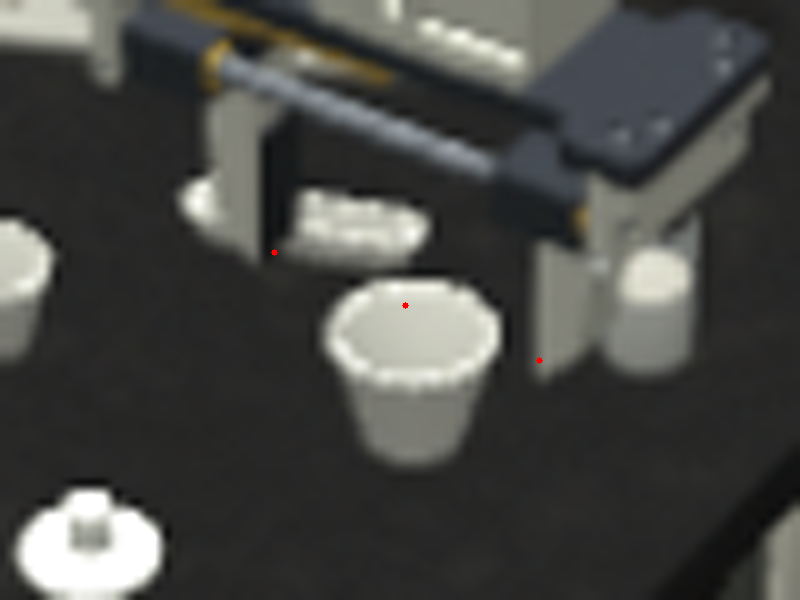

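View pics/top2c.png

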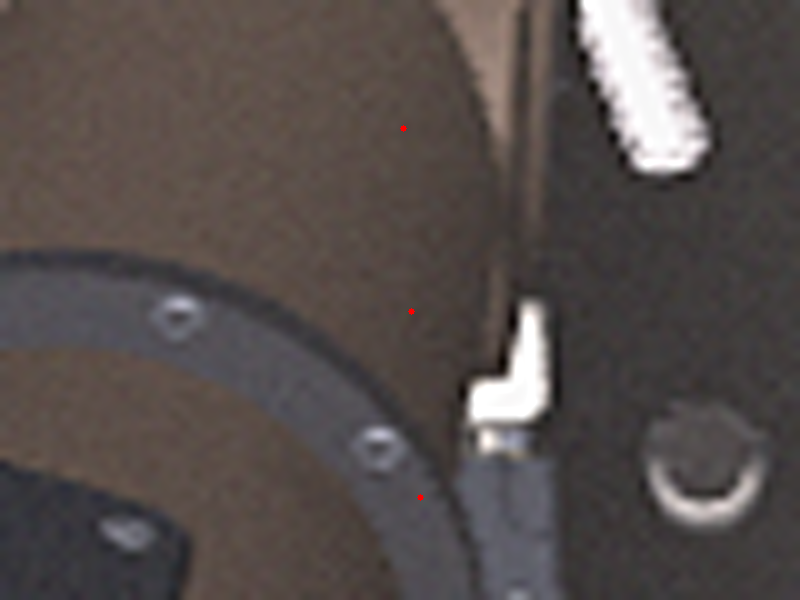

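```bash
python3 - <<'E'
from h import *
print(ray("side",[[320.7,265.8]],.038))
im=cv2.imread("pics/side2.png")
# widest extents of rims: outline of crucible; foot ellipse
for box,zr,zf,D in (((310,258,335,282),.038,0,48),((268,248,288,280),.03,0,36)):
  k=conts(im,box,lambda c:c.min(2)>100)
  for c in k: print(box,c.min(0),c.max(0))
E
```

```text
[[ 0.38120315 -0.21530306  0.038     ]]
(310, 258, 335, 282) [311.9375 260.3125] [329.5625 278.3125]
(268, 248, 288, 280) [271.6875 254.5625] [284.8125 267.8125]
```

```bash
python3 -m pendant '[{"dp":[0.001,0.003,0.018],"rotation":[-0.003,0.0045,-0.002],"fingers":-1},{"dp":[0.001,0.003,0.035],"rotation":[-0.003,0.0045,-0.002],"fingers":-1},{"dp":[0.001,0.003,0.035],"rotation":[-0.003,0.0045,-0.002],"fingers":0.3},{"dp":[0.001,0.003,0.035],"rotation":[-0.003,0.0045,-0.002],"fingers":1},{"dp":[0.001,0.003,0.035],"rotation":[-0.003,0.0045,-0.002],"fingers":1},{"dp":[0.001,0.003,0.035],"rotation":[-0.003,0.0045,-0.002],"fingers":1},{"dp":[0.001,0.003,0.035],"rotation":[-0.003,0.0045,-0.002],"fingers":1}]' 12
python3 - <<'E'
from h import *
go([.6365,-.328,.10],0)
for n in("side",):
    im=arm.get_image(n); cv2.imwrite(f"pics/{n}3.png",im)
    P=arm.observe()["position"]
    p=proj(n,[P]);print(p)
    u,v=p[0].astype(int); c=cv2.resize(im[v-30:v+30,u-40:u+40],(800,600),interpolation=cv2.INTER_CUBIC)
    cv2.imwrite(f"pics/{n}3c.png",c)
E
```

```text
clock: 2.92
position: [0.3832, -0.2153, 0.0164]
ee_rot: [3.139, 0.0, 0.007]
force: [-0.6, -0.6, 1.5]
width: 0.504
from [ 0.3832 -0.2153  0.0164] dp [ 0.2536  0.1129 -0.0822] rot [ 0.0025 -0.0045  0.0003]  x-ax [1.    0.    0.005] z-ax [ 0.0045 -0.0025 -1.    ] t 2.925 w 0.5041972432222949 q6 [ 0.63  0.48 -0.31  2.21  0.31  0.49  0.08]
[[320.08528681 271.37317805]]
```

View pics/side3c.png

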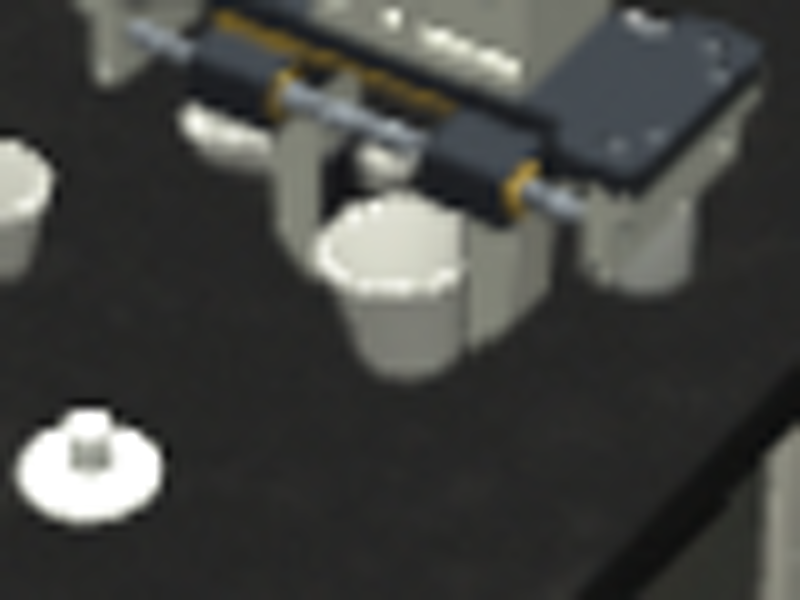

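```bash
python3 -m pendant '[{"dp":[0,0,-0.04],"rotation":[0,0,0],"fingers":1},{"dp":[0.03,0.015,-0.08],"rotation":[0.0025,-0.0045,0],"fingers":1},{"dp":[0.08,0.035,-0.085],"rotation":[0.0025,-0.0045,0],"fingers":1},{"dp":[0.13,0.058,-0.085],"rotation":[0.0025,-0.0045,0],"fingers":1},{"dp":[0.18,0.08,-0.085],"rotation":[0.0025,-0.0045,0],"fingers":1},{"dp":[0.23,0.103,-0.085],"rotation":[0.0025,-0.0045,0],"fingers":1},{"dp":[0.2535,0.113,-0.07],"rotation":[0.0025,-0.0045,0],"fingers":1},{"dp":[0.2535,0.113,-0.05],"rotation":[0.0025,-0.0045,0],"fingers":1},{"dp":[0.2535,0.113,-0.04],"rotation":[0.0025,-0.0045,0],"fingers":1},{"dp":[0.2535,0.113,-0.04],"rotation":[0.0025,-0.0045,0],"fingers":1}]'
cat > look.py <<'E'
from h import *
import sys
t=sys.argv[1]; tgt=[float(x) for x in sys.argv[2:6]]
go(tgt[:3],np.radians(tgt[3]))
P=arm.observe()["position"]
for n in("side","top"):
    im=arm.get_image(n); cv2.imwrite(f"pics/{n}{t}.png",im)
    p=proj(n,[P]); u,v=p[0].astype(int);print(n,p,"crop0",u-40,v-30)
    cv2.imwrite(f"pics/{n}{t}c.png",cv2.resize(im[v-30:v+30,u-40:u+40],(800,600),interpolation=cv2.INTER_CUBIC))
E
python3 look.py 4 .6365 -.328 .0345 0
```

```text
clock: 4.22
position: [0.6348, -0.3276, 0.0566]
ee_rot: [-3.141, -0.001, 0.004]
force: [0.8, 1.2, 0.3]
width: 0.494
from [ 0.6348 -0.3276  0.0566] dp [0.0018 0.0004 0.0221] rot [-0.001   0.0028  0.0004]  x-ax [ 1.     0.    -0.003] z-ax [-0.0028  0.001  -1.    ] t 4.225 w 0.4939107663208553 q6 [ 0.59  0.76 -0.32  1.47  0.27  0.96  0.2 ]
side [[273.86610802 216.306182  ]] crop0 233 186
top [[327.90762979 178.49510635]] crop0 287 148
```

View pics/side4c.png

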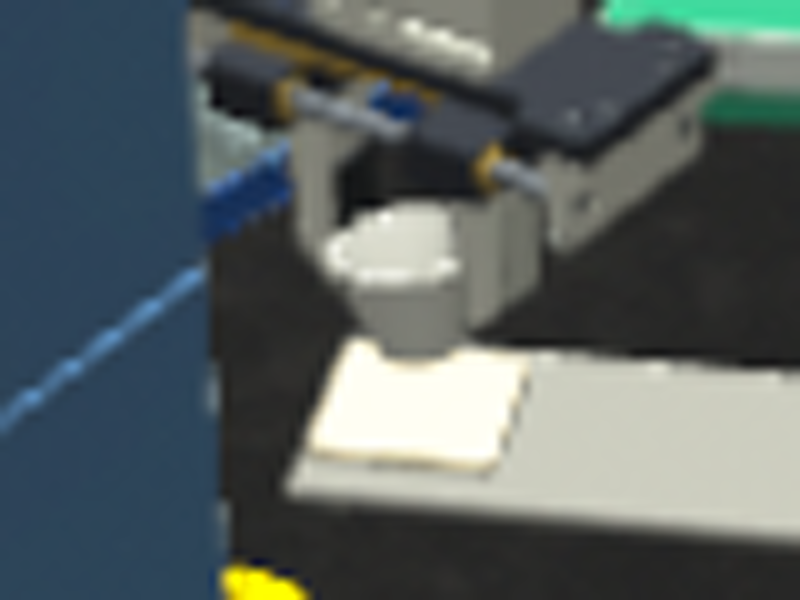

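View pics/top4c.png

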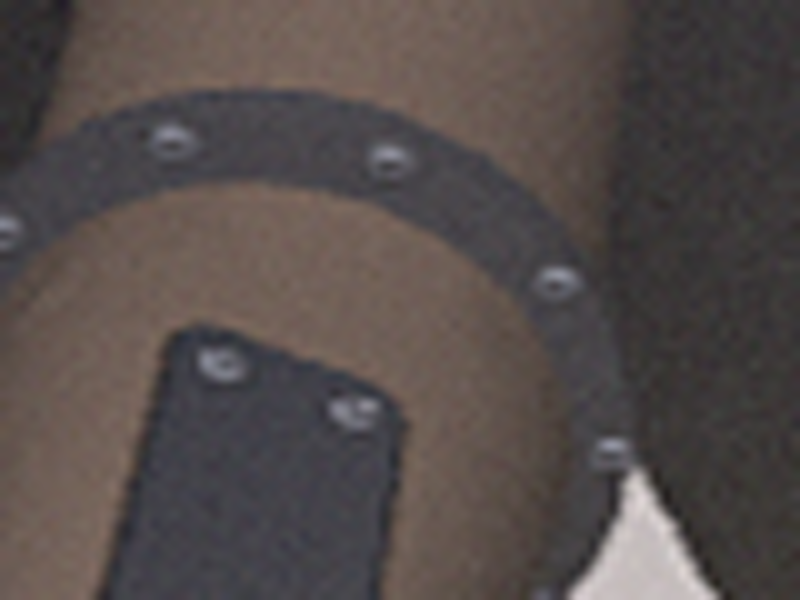

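```bash
python3 - <<'E'
from h import *
im=cv2.imread("pics/side4.png")
c=np.array([.6348,-.3276]); d=np.array([-.55,.835])
print("pred foot near",proj("side",[[*(c+.015*d),.0402]]),"foot c at tile",proj("side",[[*c,.018]]))
im0=cv2.imread("pics/side0.png")
for k in conts(im0,(255,215,292,240),lambda c:c[:,:,0]>214):
    ap=cv2.approxPolyDP(np.float32(k).reshape(-1,1,2),1.5,True).reshape(-1,2); print(ap, ray("side",ap,.018)[:,:2].round(4).tolist()); w=ray("side",k,.015)[:,:2]; r=cv2.minAreaRect(np.float32(w)); print(r)
imt=cv2.imread("pics/top0.png")
for k in conts(imt,(315,165,345,205),lambda c:c[:,:,0]>212):
    r=cv2.minAreaRect(np.float32(ray("top",k,.015)[:,:2])); print(r); print(cv2.boxPoints(r))
E
```

```text
pred foot near [[273.78127465 223.12881288]] foot c at tile [[274.33796192 226.19341144]]
[[264.4375 228.8125]
 [281.9375 231.0625]
 [284.4375 221.9375]
 [268.3125 220.1875]] [[0.6525, -0.2978], [0.5977, -0.3189], [0.622, -0.366], [0.6726, -0.3448]]
((0.6383103132247925, -0.33410266041755676), (0.0596713051199913, 0.060000572353601456), 24.687332153320312)
((0.6347929239273071, -0.3228952884674072), (0.06139359623193741, 0.06233227252960205), 24.16535758972168)
[[ 0.5940276  -0.30702668]
 [ 0.6195447  -0.36389667]
 [ 0.67555827 -0.3387639 ]
 [ 0.65004116 -0.2818939 ]]
```

```bash
python3 -m pendant '[{"dp":[0.0018,0.0024,0.01],"rotation":[-0.001,0.0028,0],"fingers":1},{"dp":[0.0018,0.0024,0.018],"rotation":[-0.001,0.0028,0],"fingers":1},{"dp":[0.0018,0.0024,0.0225],"rotation":[-0.001,0.0028,0],"fingers":1},{"dp":[0.0018,0.0024,0.0225],"rotation":[-0.001,0.0028,0],"fingers":1},{"dp":[0.0018,0.0024,0.0225],"rotation":[-0.001,0.0028,0],"fingers":1}]'
```

```text
clock: 4.95
position: [0.6381, -0.3305, 0.036]
ee_rot: [3.14, 0.0, 0.005]
force: [-0.1, 0.5, -0.0]
width: 0.5
```

```bash
python3 -m pendant '[{"dp":[-0.001,0,0.002],"rotation":[0,0,0],"fingers":1},{"dp":[-0.001,0,0.0035],"rotation":[0,0,0],"fingers":1},{"dp":[-0.001,0,0.0035],"rotation":[0,0,0],"fingers":1}]'
python3 look.py 5 .637 -.3305 .12 0
```

```text
clock: 5.32
position: [0.6376, -0.3311, 0.0341]
ee_rot: [3.139, -0.0, 0.007]
force: [-2.8, 0.5, 9.4]
width: 0.499
from [ 0.6376 -0.3311  0.0341] dp [-0.0003 -0.0004 -0.0859] rot [ 0.0023 -0.0046 -0.    ]  x-ax [ 1.    -0.     0.005] z-ax [ 0.0046 -0.0023 -1.    ] t 5.325 w 0.49860337670312826 q6 [ 0.59  0.78 -0.31  1.48  0.28  0.92  0.19]
side [[274.0785941  221.34292638]] crop0 234 191
top [[329.06643496 180.25516002]] crop0 289 150
```

View pics/side5c.png

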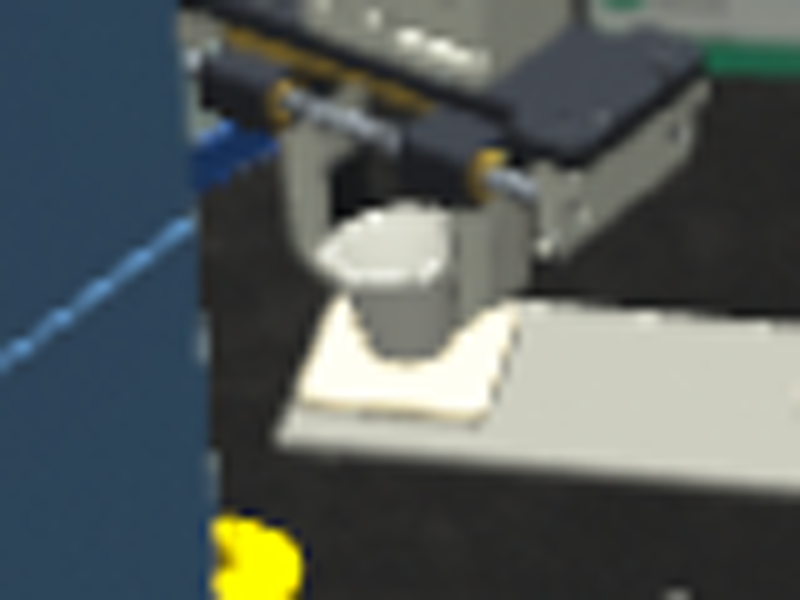

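```bash
python3 -m pendant '[{"dp":[0,0,-0.001],"rotation":[0,0,0],"fingers":0.2},{"dp":[0,0,-0.001],"rotation":[0,0,0],"fingers":-0.5},{"dp":[0,0,-0.001],"rotation":[0,0,0],"fingers":-1},{"dp":[0,0,-0.04],"rotation":[0.002,-0.004,0],"fingers":-1},{"dp":[0,0,-0.08],"rotation":[0.002,-0.004,0],"fingers":-1},{"dp":[-0.03,-0.035,-0.085],"rotation":[0.002,-0.004,0],"fingers":-1},{"dp":[-0.06,-0.07,-0.085],"rotation":[0.002,-0.004,0],"fingers":-1},{"dp":[-0.09,-0.105,-0.085],"rotation":[0.002,-0.004,0],"fingers":-1},{"dp":[-0.1286,-0.151,-0.085],"rotation":[0.002,-0.004,0],"fingers":-1},{"dp":[-0.1286,-0.151,-0.085],"rotation":[0.002,-0.004,0],"fingers":-1},{"dp":[-0.1286,-0.151,-0.085],"rotation":[0.002,-0.004,0],"fingers":-1}]'
python3 look.py 6 .509 -.180 .055 0
python3 - <<'E'
import cv2
cv2.imwrite("pics/top6t.png",cv2.resize(cv2.imread("pics/top6.png")[165:210,300:360],(800,600),interpolation=cv2.INTER_CUBIC))
cv2.imwrite("pics/side6t.png",cv2.resize(cv2.imread("pics/side6.png")[210:240,255:295],(800,600),interpolation=cv2.INTER_CUBIC))
E
```

```text
clock: 6.8
position: [0.5093, -0.1804, 0.1185]
ee_rot: [3.141, 0.0, 0.003]
force: [0.4, -1.0, -0.1]
width: 1.001
from [ 0.5093 -0.1804  0.1185] dp [-0.0004 -0.0004  0.0635] rot [ 0.001  -0.0017  0.0001]  x-ax [1.    0.    0.002] z-ax [ 0.0017 -0.001  -1.    ] t 6.8 w 1.0006501051475625 q6 [ 0.53  0.45 -0.39  1.88  0.22  0.85  0.03]
side [[277.18055509 234.96751225]] crop0 237 204
top [[270.2171223  222.87036246]] crop0 230 192
```

View pics/top6t.png

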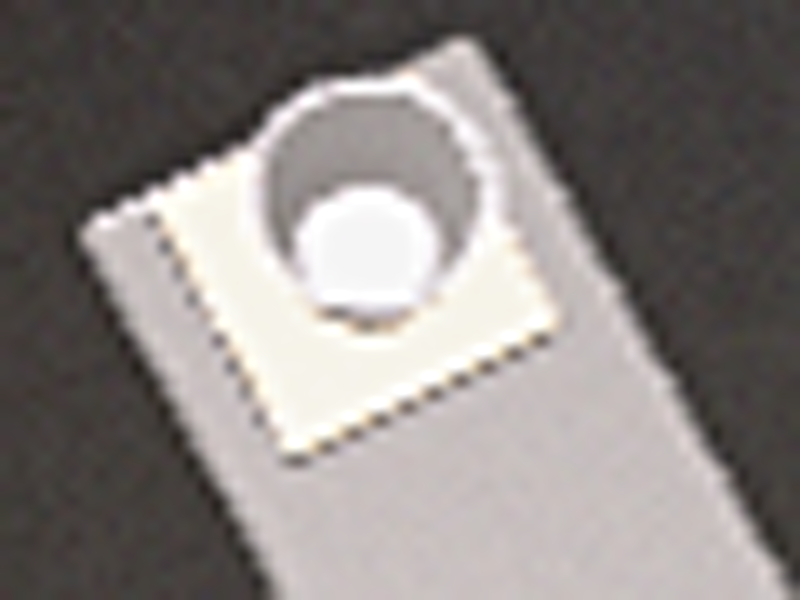

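View pics/side6t.png

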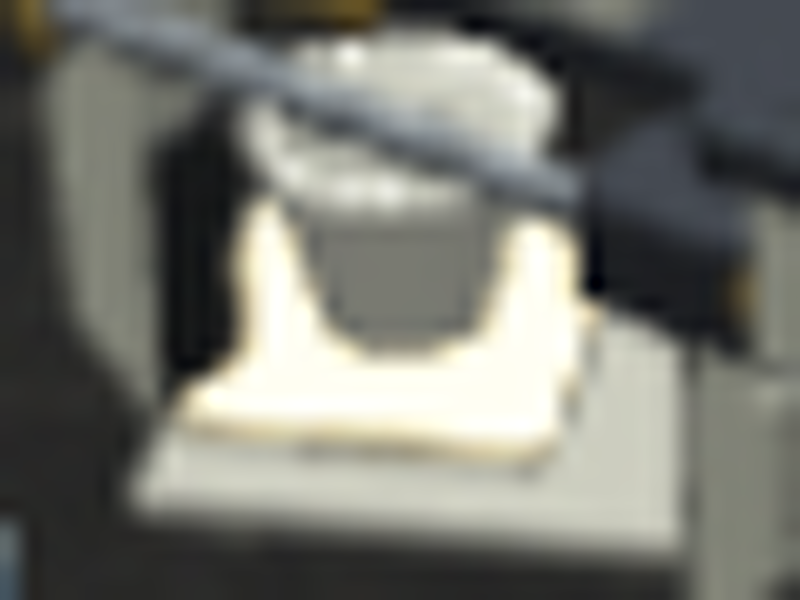

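View pics/side6c.png

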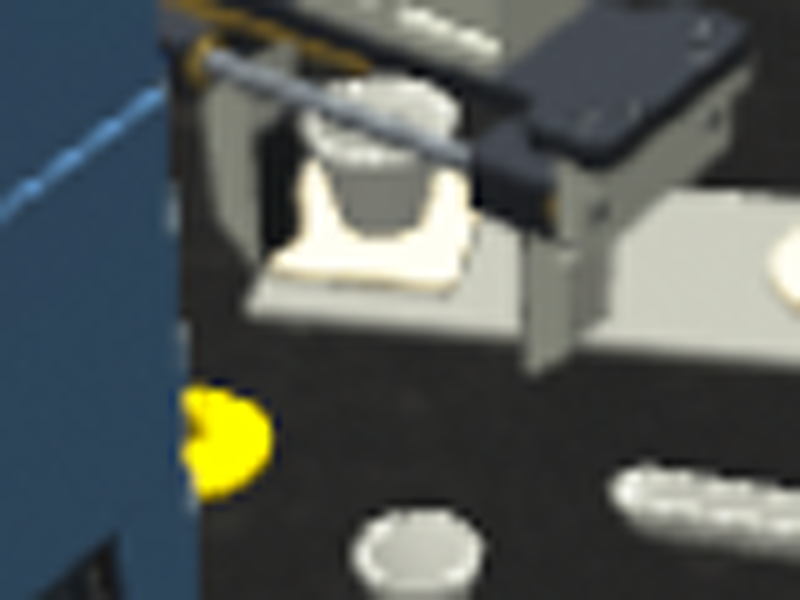

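```bash
python3 - <<'E'
from h import *
f=lambda a,x0,y0,s:(np.array(a)+.5)/s-.5+[x0,y0]
rim=f([372,203],300,165,13.33); fl=f([366,250],300,165,13.33)
print(rim,fl,ray("top",[rim],.056),ray("top",[fl],.021),ray("top",[fl],.024))
im=cv2.imread("pics/top6.png")
k=conts(im,(320,177,335,192),lambda c:cv2.inRange(c,(228,228,228),(255,255,255))*(c[:,:,0]>235))
for c in k: print(c.mean(0),len(c))
# side: tile corners near edge vs foot near edge
print(proj("side",[[.6347,-.3229,.018],[.6376,-.3311,.018]]))
E
```

```text
[327.44448612 179.76631658] [326.99437359 183.29219805] [[ 0.63161973 -0.32622251  0.056     ]] [[ 0.63408284 -0.32555107  0.021     ]] [[ 0.63306267 -0.32545915  0.024     ]]
[327.00409389 183.48444323] 229
[[273.4968531  226.88075561]
 [274.29366169 225.42304056]]
```

```bash
python3 - <<'E'
from h import *
im=cv2.imread("pics/top0.png")
c=cv2.resize(im[165:210,300:360],(800,600),interpolation=cv2.INTER_CUBIC); 
up=13.333
for th in (210,218,224):
    m=(c[:,:,0]>th).astype(np.uint8); m=cv2.morphologyEx(m,cv2.MORPH_OPEN,np.ones((61,61),np.uint8))
    cs,_=cv2.findContours(m,cv2.RETR_EXTERNAL,cv2.CHAIN_APPROX_NONE); k=max(cs,key=cv2.contourArea)
    r=cv2.minAreaRect(k); print(th,r)
    ctr=(np.array(r[0])+.5)/up-.5+[300,165]; print(ctr,ray("top",[ctr],.018),ray("top",[ctr],.015))
cv2.imwrite("pics/t0t.png",c)
im=cv2.imread("pics/top0.png"); cv2.imwrite("pics/t0r.png",cv2.resize(im[215:260,325:385],(800,600),interpolation=cv2.INTER_CUBIC))
E
```

```text
210 ((354.7035827636719, 259.32080078125), (297.5461730957031, 308.6675109863281), 64.17900848388672)
[326.14093473 183.98704723] [[ 0.63331198 -0.323275    0.018     ]] [[ 0.63432816 -0.32336164  0.015     ]]
218 ((354.2132873535156, 259.7121276855469), (295.6620178222656, 304.77215576171875), 64.29004669189453)
[326.10416166 184.01639749] [[ 0.63323646 -0.3231731   0.018     ]] [[ 0.63425248 -0.32325952  0.015     ]]
224 ((353.10003662109375, 259.20001220703125), (294.7137451171875, 300.52752685546875), 63.43495178222656)
[326.02066576 183.97798787] [[ 0.63335586 -0.32295964  0.018     ]] [[ 0.63437214 -0.32304559  0.015     ]]
```

View pics/t0t.png

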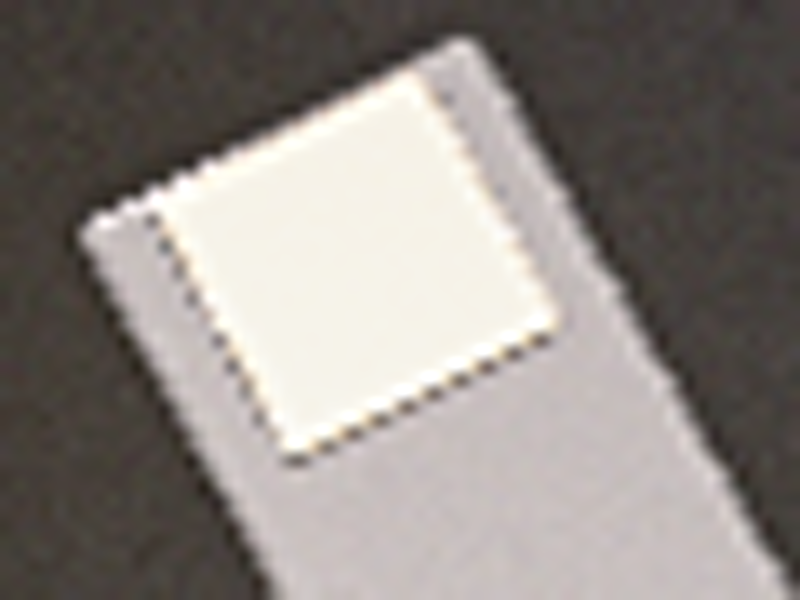

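View pics/t0r.png

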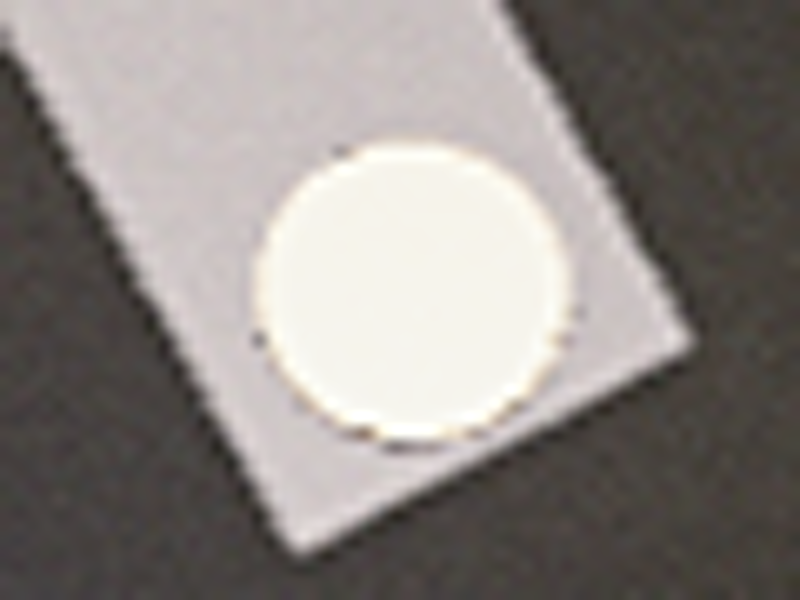

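```bash
python3 -m pendant '[{"dp":[0.06,0.07,0],"rotation":[0,0,0],"fingers":-1},{"dp":[0.1,0.12,0],"rotation":[0,0,0],"fingers":-1},{"dp":[0.1277,0.1505,0.01],"rotation":[0,0,0],"fingers":-1},{"dp":[0.1277,0.1505,0.03],"rotation":[0,0,0],"fingers":-1},{"dp":[0.1277,0.1505,0.06],"rotation":[0.001,-0.002,0],"fingers":-1},{"dp":[0.1277,0.1505,0.0825],"rotation":[0.001,-0.002,0],"fingers":-1},{"dp":[0.1277,0.1505,0.0825],"rotation":[0.001,-0.002,0],"fingers":-0.5},{"dp":[0.1277,0.1505,0.0825],"rotation":[0.001,-0.002,0],"fingers":1},{"dp":[0.1277,0.1505,0.0825],"rotation":[0.001,-0.002,0],"fingers":1},{"dp":[0.1277,0.1505,0.0825],"rotation":[0.001,-0.002,0],"fingers":1},{"dp":[0.1277,0.1505,0.0825],"rotation":[0.001,-0.002,0],"fingers":1}]' 12
python3 -c "
from h import *
go([.636,-.3285,.04],0)"
```

```text
clock: 8.28
position: [0.6374, -0.3319, 0.0367]
ee_rot: [3.141, -0.002, 0.0]
force: [0.1, -0.4, 0.5]
width: 0.508
from [ 0.6374 -0.3319  0.0367] dp [-0.0014 -0.0034 -0.0033] rot [ 0.0001 -0.0001 -0.0013]  x-ax [ 1.    -0.001  0.   ] z-ax [ 1.e-04 -1.e-04 -1.e+00] t 8.275 w 0.5083059111981728 q6 [ 0.59  0.78 -0.31  1.47  0.27  0.93  0.2 ]
```

```bash
python3 -m pendant '[{"dp":[0,0,-0.005],"rotation":[0,0,0],"fingers":1},{"dp":[0,0,-0.005],"rotation":[0,0,0],"fingers":1},{"dp":[-0.0013,-0.0028,-0.005],"rotation":[0,0,0],"fingers":1},{"dp":[-0.0013,-0.0028,-0.005],"rotation":[0,0,0],"fingers":1},{"dp":[-0.0013,-0.0028,-0.002],"rotation":[0,0,0],"fingers":1},{"dp":[-0.0013,-0.0028,0.001],"rotation":[0,0,0],"fingers":1},{"dp":[-0.0013,-0.0028,0.001],"rotation":[0,0,0],"fingers":1}]'
```

```text
clock: 9.15
position: [0.6363, -0.3296, 0.0364]
ee_rot: [3.141, -0.003, 0.001]
force: [-1.6, 0.8, 6.7]
width: 0.497
```

Contact felt. Release and go to the small crucible.

```bash
python3 -m pendant '[{"dp":[0,0,-0.001],"rotation":[0,0,0],"fingers":0.2},{"dp":[0,0,-0.001],"rotation":[0,0,0],"fingers":-0.5},{"dp":[0,0,-0.001],"rotation":[0,0,0],"fingers":-1},{"dp":[0,0,-0.04],"rotation":[0,0,0],"fingers":-1},{"dp":[0,0,-0.07],"rotation":[0,0,0],"fingers":-1},{"dp":[-0.03,-0.035,-0.07],"rotation":[0,0,0],"fingers":-1},{"dp":[-0.06,-0.07,-0.07],"rotation":[0,0,0],"fingers":-1},{"dp":[-0.09,-0.105,-0.07],"rotation":[0,0,0],"fingers":-1},{"dp":[-0.1253,-0.148,-0.05],"rotation":[0,0,0],"fingers":-1},{"dp":[-0.1253,-0.148,-0.03],"rotation":[0,0,0],"fingers":-1},{"dp":[-0.1253,-0.148,-0.02],"rotation":[0,0,0],"fingers":-1},{"dp":[-0.1253,-0.148,-0.02],"rotation":[0,0,0],"fingers":-1}]'
python3 look.py 7 .511 -.1815 .008 0
python3 - <<'E'
import cv2
cv2.imwrite("pics/top7t.png",cv2.resize(cv2.imread("pics/top7.png")[165:210,300:360],(800,600),interpolation=cv2.INTER_CUBIC))
E
```

```text
clock: 10.65
position: [0.5114, -0.1819, 0.0558]
ee_rot: [3.141, -0.004, -0.0]
force: [0.5, 0.0, 0.0]
width: 0.999
from [ 0.5114 -0.1819  0.0558] dp [-0.0004 -0.0004  0.0478] rot [ 0.0008  0.0001 -0.0024]  x-ax [ 1.    -0.002 -0.   ] z-ax [-1.e-04 -8.e-04 -1.e+00] t 10.65 w 0.9985745228881754 q6 [ 0.5   0.54 -0.35  1.93  0.27  0.72 -0.02]
side [[277.70945726 251.8271    ]] crop0 237 221
top [[273.12373334 228.34163514]] crop0 233 198
```

View pics/top7t.png

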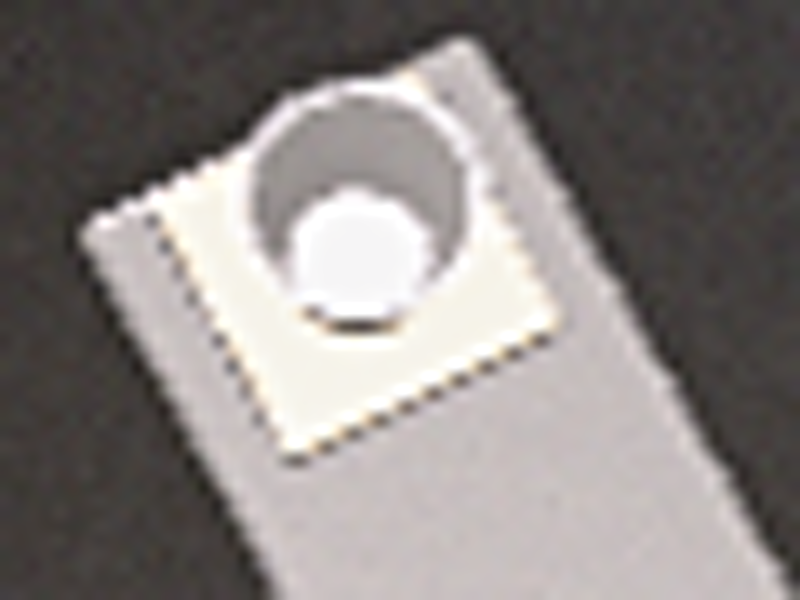

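View pics/side7c.png

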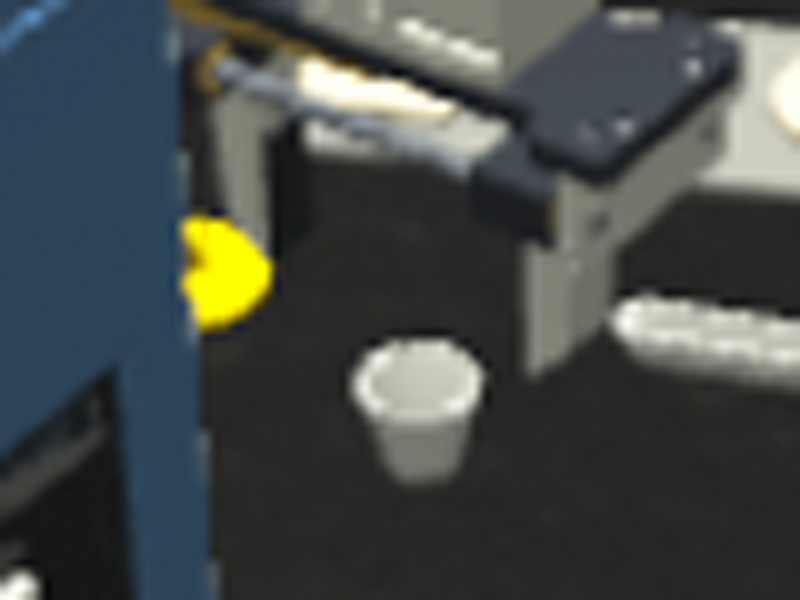

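```bash
python3 - <<'E'
from h import *
print(ray("side",[[278.3,258.7],[278.3,258.2]],.03))
E
```

```text
[[ 0.5108042  -0.18242615  0.03      ]
 [ 0.512263   -0.18439818  0.03      ]]
```

Side and corrected top agree: about (0.511, −0.182). Descend and grip.

```bash
python3 -m pendant '[{"dp":[0,0.0005,0.025],"rotation":[0,0,0],"fingers":-1},{"dp":[0,0.0005,0.046],"rotation":[0,0,0],"fingers":-1},{"dp":[0,0.0005,0.047],"rotation":[0,0,0],"fingers":0},{"dp":[0,0.0005,0.047],"rotation":[0,0,0],"fingers":1},{"dp":[0,0.0005,0.047],"rotation":[0,0,0],"fingers":1},{"dp":[0,0.0005,0.047],"rotation":[0,0,0],"fingers":1},{"dp":[0,0.0005,0.047],"rotation":[0,0,0],"fingers":1}]' 10
python3 look.py 8 .4925 -.3965 .1 0
```

```text
clock: 11.62
position: [0.5122, -0.1826, 0.0099]
ee_rot: [3.14, -0.004, 0.003]
force: [-0.4, 0.2, 0.1]
width: 0.503
from [ 0.5122 -0.1826  0.0099] dp [-0.019   0.2141 -0.0899] rot [ 0.0013 -0.0019 -0.0026]  x-ax [ 1.    -0.003  0.002] z-ax [ 0.0019 -0.0013 -1.    ] t 11.625 w 0.5034281126453094 q6 [ 0.47  0.61 -0.32  1.96  0.31  0.62 -0.05]
side [[278.19599401 263.81119868]] crop0 238 233
top [[274.94802884 232.30564476]] crop0 234 202
```

View pics/side8c.png

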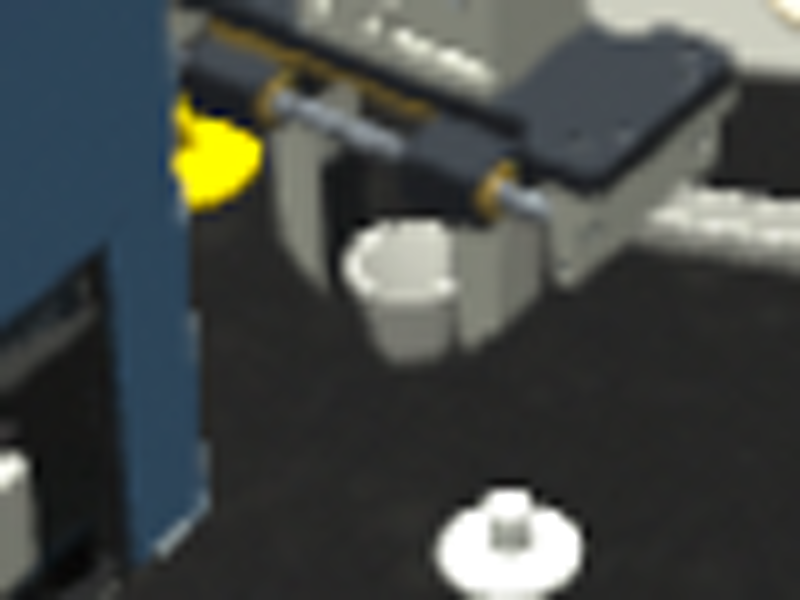

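```bash
python3 -m pendant '[{"dp":[0,0,0.001],"rotation":[0.001,-0.002,0],"fingers":1},{"dp":[0,0,0.001],"rotation":[0.001,-0.002,0],"fingers":1},{"dp":[0,0,0.001],"rotation":[0.001,-0.002,0],"fingers":1}]'
```

```text
clock: 12.1
position: [0.5119, -0.1827, 0.0091]
ee_rot: [3.141, -0.004, -0.001]
force: [-2.5, 0.5, 7.2]
width: 0.368
```

```bash
python3 -m pendant '[{"dp":[0,0,-0.04],"rotation":[0,0,0],"fingers":1},{"dp":[0,0.02,-0.08],"rotation":[0,0,0],"fingers":1},{"dp":[-0.004,0.06,-0.085],"rotation":[0,0,0],"fingers":1},{"dp":[-0.008,0.11,-0.085],"rotation":[0,0,0],"fingers":1},{"dp":[-0.014,0.16,-0.085],"rotation":[0,0,0],"fingers":1},{"dp":[-0.019,0.2,-0.08],"rotation":[0,0,0],"fingers":1},{"dp":[-0.0194,0.214,-0.06],"rotation":[0,0,0],"fingers":1},{"dp":[-0.0194,0.214,-0.035],"rotation":[0,0,0],"fingers":1},{"dp":[-0.0194,0.214,-0.025],"rotation":[0,0,0],"fingers":1},{"dp":[-0.0194,0.214,-0.025],"rotation":[0,0,0],"fingers":1}]'
python3 look.py 9 .4925 -.3965 .0265 0
```

```text
clock: 13.35
position: [0.4919, -0.3952, 0.0333]
ee_rot: [-3.14, 0.002, 0.003]
force: [-0.3, 0.1, 0.0]
width: 0.369
from [ 0.4919 -0.3952  0.0333] dp [0.0006 0.0013 0.0068] rot [-0.0011  0.0021 -0.0013]  x-ax [ 1.    -0.001 -0.002] z-ax [-0.0021  0.0011 -1.    ] t 13.35 w 0.3686279228592627 q6 [ 0.8   0.68 -0.32  1.72  0.28  0.79  0.35]
side [[322.36861595 226.27375476]] crop0 282 196
top [[357.68869767 233.03922787]] crop0 317 203
```

View pics/side9c.png

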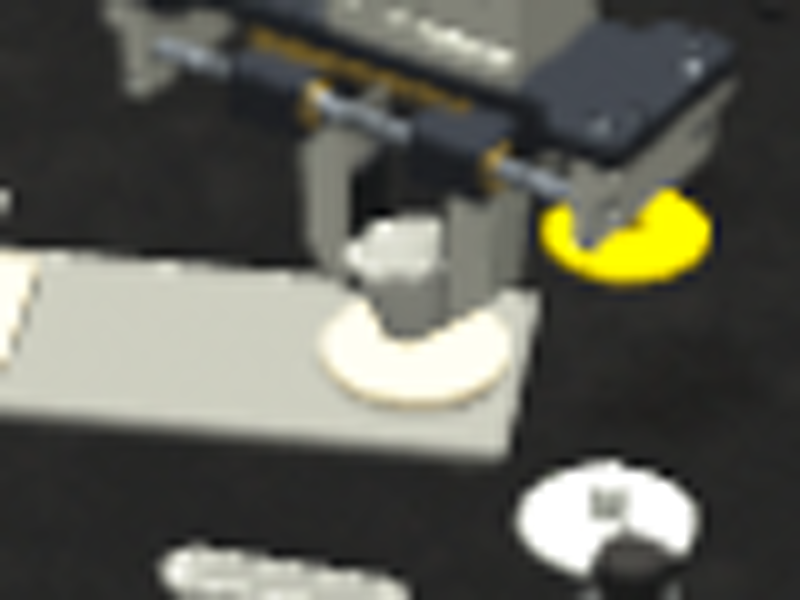

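View pics/top9c.png

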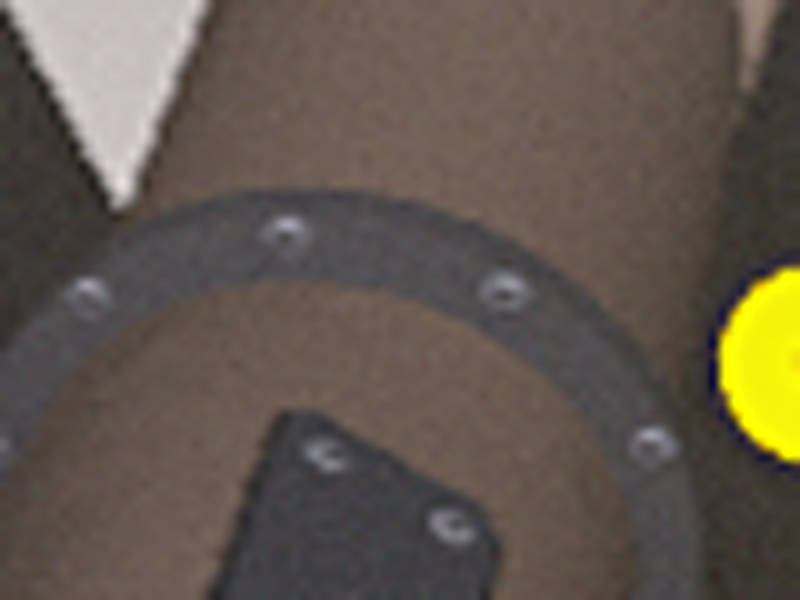

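```bash
python3 -m pendant '[{"dp":[-0.0005,-0.001,0.004],"rotation":[-0.001,0.002,0],"fingers":1},{"dp":[-0.0005,-0.001,0.008],"rotation":[-0.001,0.002,0],"fingers":1},{"dp":[-0.0005,-0.001,0.008],"rotation":[-0.001,0.002,0],"fingers":1},{"dp":[-0.0005,-0.001,0.008],"rotation":[-0.001,0.002,0],"fingers":1}]'
```

```text
clock: 13.95
position: [0.4925, -0.3953, 0.0272]
ee_rot: [3.139, -0.003, 0.004]
force: [-0.6, 0.5, 4.4]
width: 0.371
```

```bash
python3 -m pendant '[{"dp":[0,0,-0.001],"rotation":[0,0,0],"fingers":0.2},{"dp":[0,0,-0.001],"rotation":[0,0,0],"fingers":-0.5},{"dp":[0,0,-0.001],"rotation":[0,0,0],"fingers":-1},{"dp":[0,0,-0.04],"rotation":[0,0,0],"fingers":-1},{"dp":[0,0,-0.08],"rotation":[0,0,0],"fingers":-1},{"dp":[0,0,-0.1],"rotation":[0,0,0],"fingers":-1}]'
python3 -c "
from h import *
go([.4285,-.117,.11],np.pi/2)"
```

```text
clock: 14.7
position: [0.4931, -0.3955, 0.1294]
ee_rot: [3.138, -0.003, 0.008]
force: [0.2, 0.1, -0.6]
width: 0.895
from [ 0.4931 -0.3955  0.1294] dp [-0.0652 -0.2784  0.0181] rot [-1.0000e-03 -6.6000e-03  1.5691e+00]  x-ax [ 1.    -0.002  0.005] z-ax [ 0.0048 -0.0035 -1.    ] t 14.7 w 0.8948226331830553 q6 [ 0.83  0.56 -0.36  1.65  0.23  0.97  0.39]
```

```bash
python3 -m pendant '[{"dp":[-0.01,-0.03,0],"rotation":[0,-0.005,0.18],"fingers":-0.5},{"dp":[-0.02,-0.07,0],"rotation":[0,-0.005,0.36],"fingers":-0.3},{"dp":[-0.03,-0.12,0],"rotation":[0,-0.005,0.54],"fingers":-0.3},{"dp":[-0.04,-0.17,0],"rotation":[0,-0.005,0.72],"fingers":-0.3},{"dp":[-0.055,-0.22,0],"rotation":[0,-0.005,0.9],"fingers":-0.3},{"dp":[-0.065,-0.25,0],"rotation":[0,-0.005,1.08],"fingers":-0.3},{"dp":[-0.065,-0.265,0],"rotation":[0,-0.005,1.26],"fingers":-0.3},{"dp":[-0.065,-0.2785,0.01],"rotation":[0,-0.005,1.44],"fingers":-0.3},{"dp":[-0.065,-0.2785,0.018],"rotation":[-0.001,-0.006,1.569],"fingers":-0.3},{"dp":[-0.065,-0.2785,0.04],"rotation":[-0.001,-0.006,1.569],"fingers":-0.3},{"dp":[-0.065,-0.2785,0.06],"rotation":[-0.001,-0.006,1.569],"fingers":-0.3},{"dp":[-0.065,-0.2785,0.07],"rotation":[-0.001,-0.006,1.569],"fingers":-0.3},{"dp":[-0.065,-0.2785,0.07],"rotation":[-0.001,-0.006,1.569],"fingers":-0.3}]' 10
python3 look.py 10 .4285 -.117 .008 90
python3 - <<'E'
import cv2
cv2.imwrite("pics/top10t.png",cv2.resize(cv2.imread("pics/top10.png")[215:260,325:385],(800,600),interpolation=cv2.INTER_CUBIC))
E
```

```text
clock: 16.32
position: [0.4285, -0.117, 0.0578]
ee_rot: [2.221, -2.221, -0.001]
force: [0.5, -0.7, 0.3]
width: 0.648
from [ 0.4285 -0.117   0.0578] dp [-0.     -0.      0.0498] rot [ 0.0008 -0.0001  0.0002]  x-ax [ 0. -1.  0.] z-ax [-8.e-04 -1.e-04 -1.e+00] t 16.325 w 0.6481473933768332 q6 [ 0.21  0.39 -0.08  2.18  0.06  0.57 -1.48]
side [[287.63199364 272.53384667]] crop0 247 242
top [[248.16752088 262.09433327]] crop0 208 232
```

View pics/side10c.png

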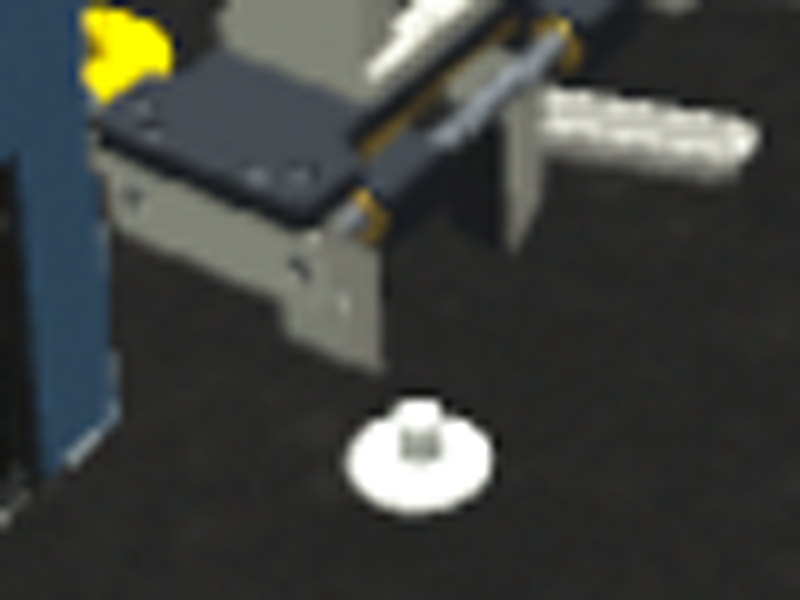

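View pics/top10t.png

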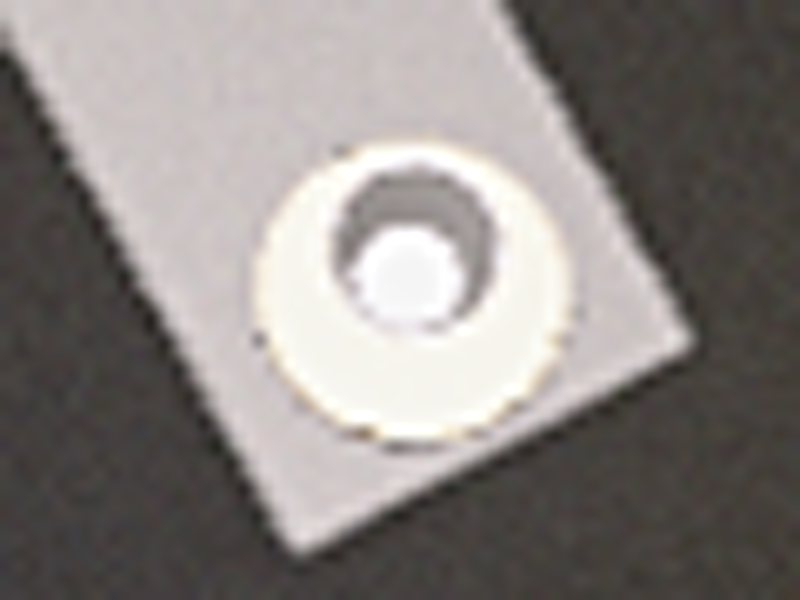

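```bash
python3 - <<'E'
from h import *
f=lambda a:(np.array(a)+.5)/13.333-.5+[325,215]
for a,z in (((414,288),.018),((408,275),.021),((415,248),.047)): print(ray("top",[f(a)],z)*1000)
s=lambda a:(np.array(a)+.5)/10-.5+[247,242]
for a,z in (((419,462),.0045),((419,408),.02)): print(ray("side",[s(a)],z)*1000)
E
```

```text
[[ 487.65295486 -390.43304161   18.        ]]
[[ 489.60330702 -389.23008435   21.        ]]
[[ 488.72572889 -388.91418522   47.        ]]
[[ 425.81054079 -114.82876711    4.5       ]]
[[ 428.70256327 -119.5449878    20.        ]]
```

```bash
python3 -m pendant '[{"dp":[0,0,0.01],"rotation":[0,0,0],"fingers":0.2},{"dp":[0,0,0.025],"rotation":[0,0,0],"fingers":0.2},{"dp":[0,0,0.04],"rotation":[0,0,0],"fingers":0.2},{"dp":[0,0,0.05],"rotation":[0,0,0],"fingers":0.2},{"dp":[0,0,0.05],"rotation":[0,0,0],"fingers":0.5},{"dp":[0,0,0.05],"rotation":[0,0,0],"fingers":1},{"dp":[0,0,0.05],"rotation":[0,0,0],"fingers":1},{"dp":[0,0,0.05],"rotation":[0,0,0],"fingers":1},{"dp":[0,0,0.05],"rotation":[0,0,0],"fingers":1}]' 10
python3 look.py 11 .4285 -.117 .1 90
```

```text
clock: 17.55
position: [0.4296, -0.1173, 0.0089]
ee_rot: [-2.221, 2.221, -0.003]
force: [-0.4, -0.2, 4.7]
width: 0.133
from [ 0.4296 -0.1173  0.0089] dp [-0.0002  0.001  -0.0911] rot [-0.0017 -0.0005  0.    ]  x-ax [ 0.    -1.     0.001] z-ax [ 1.7e-03 -5.0e-04 -1.0e+00] t 17.55 w 0.13293745336547086 q6 [ 0.2   0.48 -0.07  2.21  0.08  0.44 -1.5 ]
side [[287.82502525 285.62490926]] crop0 247 255
top [[250.79956339 265.12284709]] crop0 210 235
```

View pics/side11c.png

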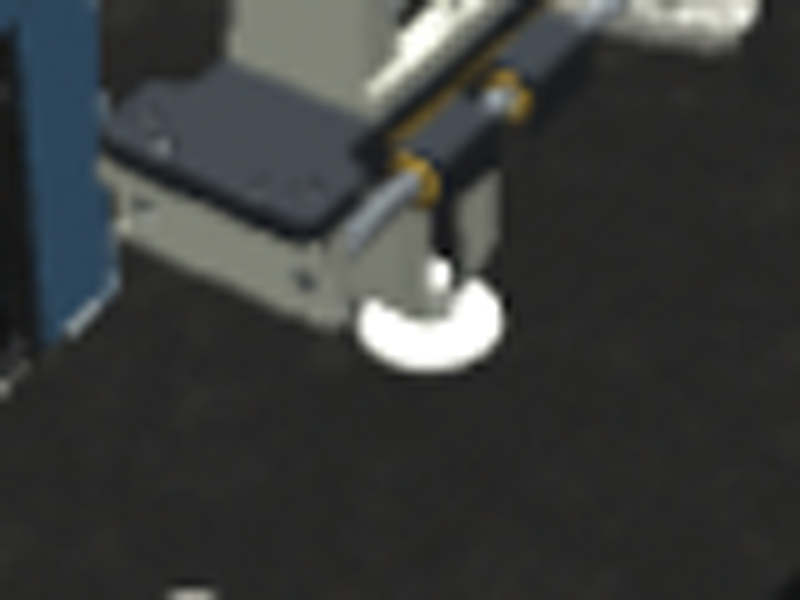

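```bash
python3 - <<'E'
from h import *
for n in (10,11):
  im=cv2.imread(f"pics/side{n}.png")
  for k in conts(im,(278,278,302,298),lambda c:c.min(2)>150):
    print(n,k.min(0),k.max(0))
    u=(k.min(0)[0]+k.max(0)[0])/2; vb=k.max(0)[1]
    # near edge of the disc bottom
    for z in (0,.0045): print(ray("side",[[u,vb]],z)*1000)
E
```

```text
10 [281.4375 281.5625] [295.5625 292.5625]
[[ 416.5794815  -102.01521422    0.        ]]
[[413.45328296 -97.85947543   4.5       ]]
11 [282.4375 282.5625] [296.5625 291.4375]
[[ 417.05094436 -107.56482818    0.        ]]
[[ 413.92278402 -103.38599697    4.5       ]]
```

```bash
python3 -m pendant '[{"dp":[0,0,-0.04],"rotation":[0,0,0],"fingers":1},{"dp":[0.02,-0.005,-0.09],"rotation":[0,0,0],"fingers":1},{"dp":[0.06,-0.014,-0.1],"rotation":[0,0,0],"fingers":1},{"dp":[0.11,-0.025,-0.1],"rotation":[0,0,0],"fingers":1},{"dp":[0.16,-0.037,-0.1],"rotation":[0,0,0],"fingers":1},{"dp":[0.21,-0.05,-0.1],"rotation":[0,0,0],"fingers":1},{"dp":[0.26,-0.06,-0.1],"rotation":[0,0,0],"fingers":1},{"dp":[0.2777,-0.0642,-0.09],"rotation":[0,0,0],"fingers":1},{"dp":[0.2777,-0.0642,-0.07],"rotation":[0,0,0],"fingers":1},{"dp":[0.2777,-0.0642,-0.06],"rotation":[0,0,0],"fingers":1},{"dp":[0.2777,-0.0642,-0.06],"rotation":[0,0,0],"fingers":1}]'
python3 look.py 12 .4935 -.395 .057 90
```

```text
clock: 19.02
position: [0.4933, -0.3936, 0.0683]
ee_rot: [-2.222, 2.22, 0.001]
force: [0.9, -0.2, 0.5]
width: 0.136
from [ 0.4933 -0.3936  0.0683] dp [ 0.0014 -0.0002  0.0112] rot [-0.      0.0011  0.0011]  x-ax [ 0.001 -1.    -0.001] z-ax [ 0.      0.0011 -1.    ] t 19.025 w 0.13646838168706704 q6 [ 0.61  0.6  -0.03  1.72  0.02  0.82 -1.  ]
side [[321.8250247 217.3034322]] crop0 281 187
top [[357.91831675 229.25801517]] crop0 317 199
```

View pics/side12c.png

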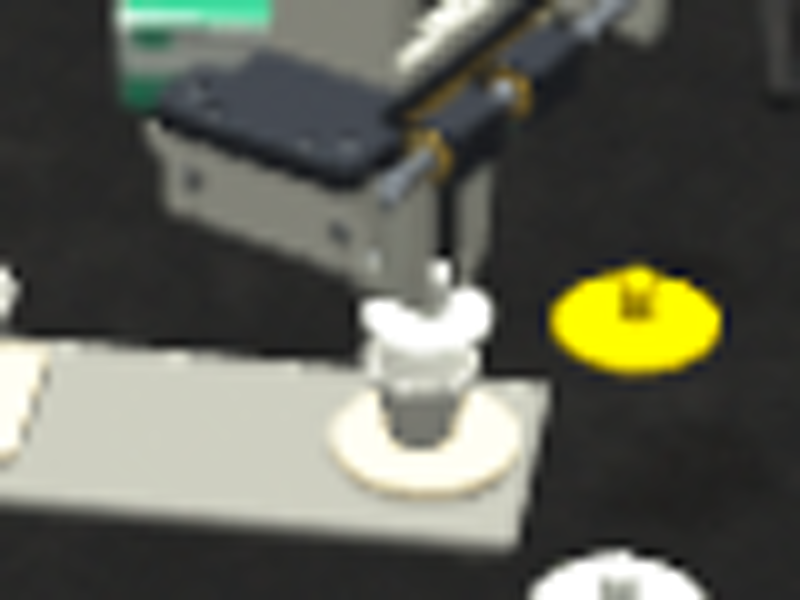

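View pics/top12c.png

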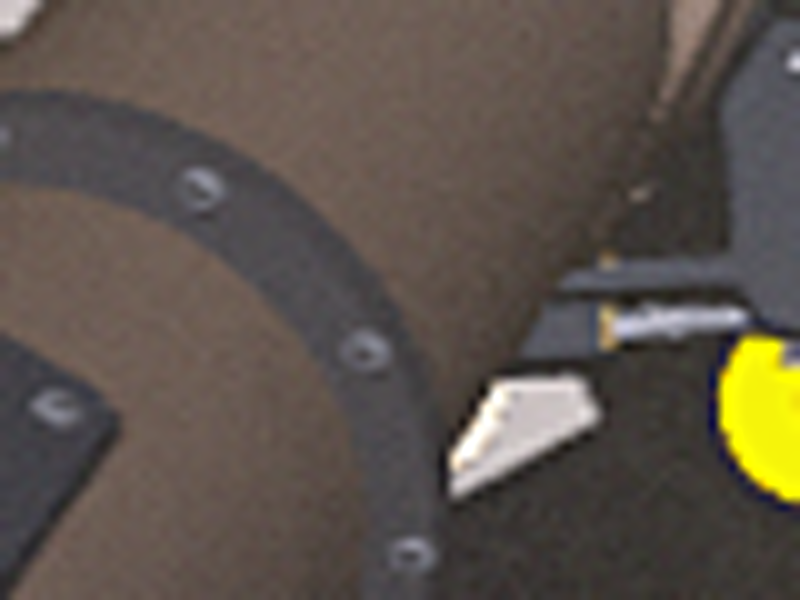

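```bash
python3 - <<'E'
from h import *
im=cv2.imread("pics/side12.png"); d=np.array([-.55,.835])
col=im[212:240,323].astype(int); print(list(zip(range(212,240),col.min(1))))
c=np.array([.4933,-.3936])
for nm,r,z in (("lid near under",.02,.0594),("lid near top",.02,.0639),("rim near",.018,.048),("foot near",.0115,.018)): print(nm,proj("side",[[*(c+r*d),z]]))
print(proj("side",[[*c,.0594],[*c,.0484]]))
E
```

```text
[(212, np.int64(103)), (213, np.int64(120)), (214, np.int64(121)), (215, np.int64(114)), (216, np.int64(112)), (217, np.int64(113)), (218, np.int64(158)), (219, np.int64(253)), (220, np.int64(255)), (221, np.int64(253)), (222, np.int64(217)), (223, np.int64(183)), (224, np.int64(186)), (225, np.int64(200)), (226, np.int64(149)), (227, np.int64(114)), (228, np.int64(112)), (229, np.int64(112)), (230, np.int64(112)), (231, np.int64(110)), (232, np.int64(227)), (233, np.int64(244)), (234, np.int64(244)), (235, np.int64(227)), (236, np.int64(148)), (237, np.int64(172)), (238, np.int64(193)), (239, np.int64(192))]
lid near under [[321.84579283 223.12353759]]
lid near top [[321.85699189 221.94228618]]
rim near [[321.81332942 225.74574756]]
foot near [[321.72674357 232.31410073]]
[[321.80336563 219.61378339]
 [321.77651211 222.47396656]]
```

```bash
python3 -m pendant '[{"dp":[-0.0005,-0.001,0.005],"rotation":[0,0,0],"fingers":1},{"dp":[-0.0005,-0.001,0.01],"rotation":[0,0,0],"fingers":1},{"dp":[-0.0005,-0.001,0.0115],"rotation":[0,0,0],"fingers":1},{"dp":[-0.0005,-0.001,0.0115],"rotation":[0,0,0],"fingers":1},{"dp":[-0.0005,-0.001,0.0115],"rotation":[0,0,0],"fingers":1}]'
```

```text
clock: 19.75
position: [0.4951, -0.394, 0.0582]
ee_rot: [-2.222, 2.22, -0.003]
force: [0.0, -0.6, 0.2]
width: 0.138
```

```bash
python3 -m pendant '[{"dp":[-0.0008,0.001,0.0015],"rotation":[0,0,0],"fingers":1},{"dp":[-0.0008,0.001,0.0025],"rotation":[0,0,0],"fingers":1},{"dp":[-0.0008,0.001,0.0025],"rotation":[0,0,0],"fingers":1}]'
python3 look.py 13 .4943 -.394 .057 90
```

```text
clock: 20.12
position: [0.4949, -0.3938, 0.0568]
ee_rot: [-2.221, 2.22, -0.006]
force: [0.0, -0.1, 8.4]
width: 0.131
from [ 0.4949 -0.3938  0.0568] dp [ 0.0002  0.0006 -0.0002] rot [-0.0039 -0.0018  0.0007]  x-ax [ 0.001 -1.     0.002] z-ax [ 0.0039 -0.0018 -1.    ] t 20.125 w 0.13062465010828453 q6 [ 0.61  0.62 -0.03  1.73  0.02  0.79 -1.  ]
side [[321.41450717 220.11214072]] crop0 281 190
top [[357.65162054 229.73909533]] crop0 317 199
```

View pics/side13c.png

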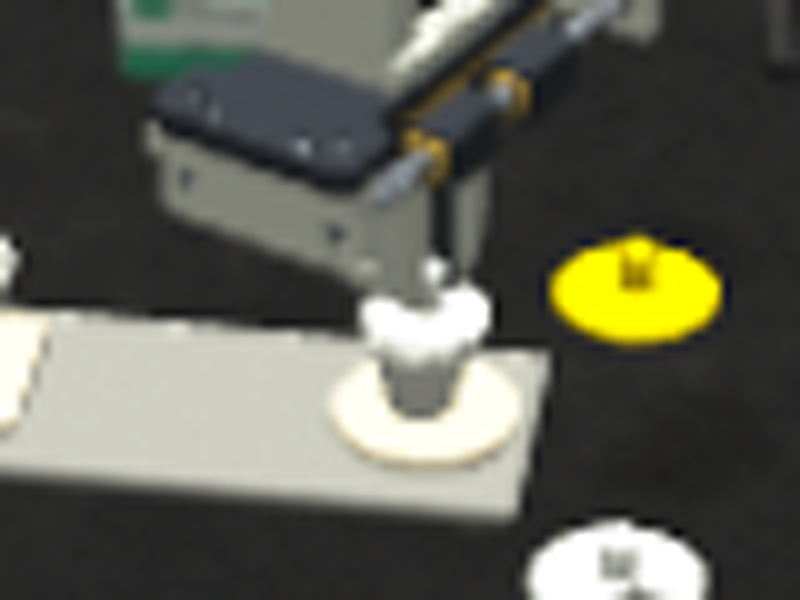

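```bash
python3 -m pendant '[{"dp":[0,0,-0.0005],"rotation":[0,0,0],"fingers":0.5},{"dp":[0,0,-0.0005],"rotation":[0,0,0],"fingers":0.2},{"dp":[0,0,-0.0005],"rotation":[0,0,0],"fingers":0.1},{"dp":[0,0,-0.03],"rotation":[-0.004,-0.002,0],"fingers":0.1},{"dp":[0,0,-0.06],"rotation":[-0.004,-0.002,0],"fingers":0.1},{"dp":[-0.015,0.05,-0.06],"rotation":[-0.004,-0.002,0],"fingers":0.1},{"dp":[-0.0268,0.0934,-0.05],"rotation":[-0.004,-0.002,0],"fingers":0.1},{"dp":[-0.0268,0.0934,-0.02],"rotation":[-0.004,-0.002,0],"fingers":0.1},{"dp":[-0.0268,0.0934,0],"rotation":[-0.004,-0.002,0],"fingers":0.1},{"dp":[-0.0268,0.0934,0.006],"rotation":[-0.004,-0.002,0],"fingers":0.1},{"dp":[-0.0268,0.0934,0.006],"rotation":[-0.004,-0.002,0],"fingers":0.1}]' 10
python3 look.py 14 .4015 -.367 .008 90
```

```text
clock: 21.6
position: [0.4015, -0.367, 0.0504]
ee_rot: [2.222, -2.221, -0.001]
force: [-0.2, 0.6, -0.8]
width: 0.449
from [ 0.4015 -0.367   0.0504] dp [-0.     -0.0001  0.0424] rot [0.0006 0.0004 0.0008]  x-ax [ 0.001 -1.    -0.   ] z-ax [-6.e-04  4.e-04 -1.e+00] t 21.6 w 0.4490845784811495 q6 [ 0.67  0.52 -0.03  1.95  0.03  0.67 -0.95]
side [[341.97942168 235.11877306]] crop0 301 205
top [[349.55910977 267.41887013]] crop0 309 237
```

View pics/side14c.png

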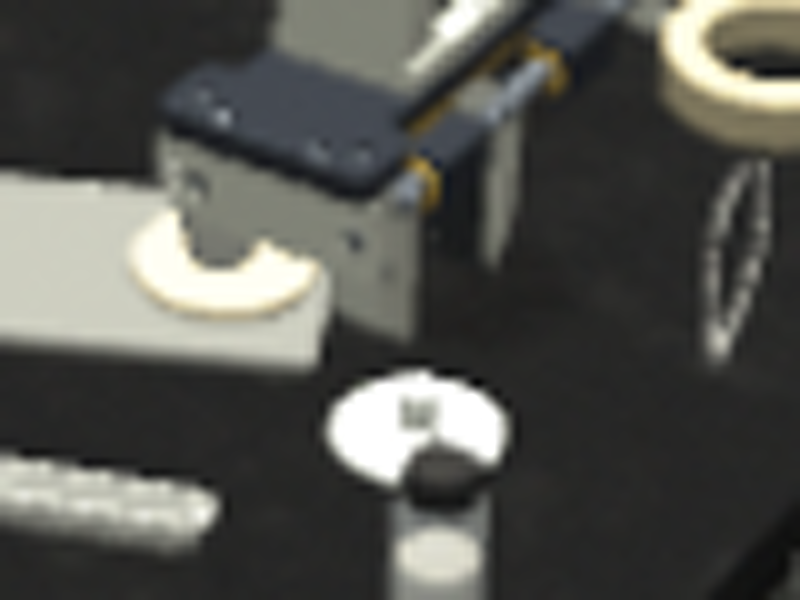

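View pics/top14c.png

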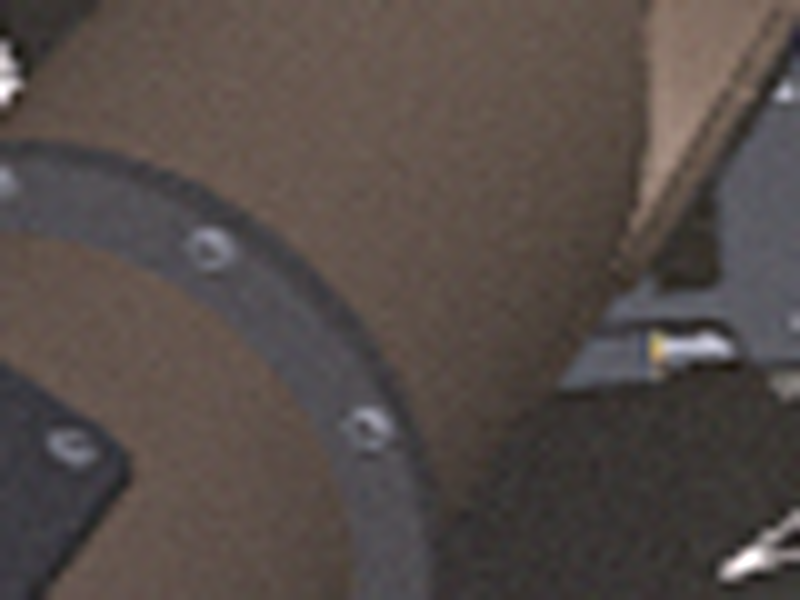

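```bash
python3 - <<'E'
from h import *
d=np.array([.55,-.835]); c=np.array([.4015,-.367])
print(proj("side",[[*(c+.027*d),.0045],[*c,.0045],[*c,0.0]]))
P=ray("side",[[342.35,241.7]],.0045)[0]; print(P[:2]-.027*d)
E
```

```text
[[341.25963294 242.00035134]
 [341.55235462 247.03711776]
 [341.5126444  248.18738983]]
[ 0.39945851 -0.3703146 ]
```

```bash
python3 -m pendant '[{"dp":[0.0012,0.001,0.02],"rotation":[0,0,0],"fingers":0.1},{"dp":[0.0012,0.001,0.038],"rotation":[0,0,0],"fingers":0.1},{"dp":[0.0012,0.001,0.042],"rotation":[0,0,0],"fingers":0.2},{"dp":[0.0012,0.001,0.042],"rotation":[0,0,0],"fingers":0.6},{"dp":[0.0012,0.001,0.042],"rotation":[0,0,0],"fingers":1},{"dp":[0.0012,0.001,0.042],"rotation":[0,0,0],"fingers":1},{"dp":[0.0012,0.001,0.042],"rotation":[0,0,0],"fingers":1},{"dp":[0.0012,0.001,0.042],"rotation":[0,0,0],"fingers":1}]' 10
python3 look.py 15 .637 -.3295 .1 90
```

```text
clock: 22.7
position: [0.4014, -0.3688, 0.0096]
ee_rot: [-2.222, 2.22, -0.003]
force: [-0.2, 2.1, 6.3]
width: 0.134
from [ 0.4014 -0.3688  0.0096] dp [-0.039  -0.2358 -0.0901] rot [-0.0014 -0.001   0.0008]  x-ax [ 0.001 -1.     0.001] z-ax [ 0.0014 -0.001  -1.    ] t 22.7 w 0.13420368790029016 q6 [ 0.67  0.58 -0.03  1.98  0.03  0.58 -0.96]
side [[341.93234255 245.45152756]] crop0 301 215
top [[349.44478416 270.15024613]] crop0 309 240
```

View pics/side15c.png

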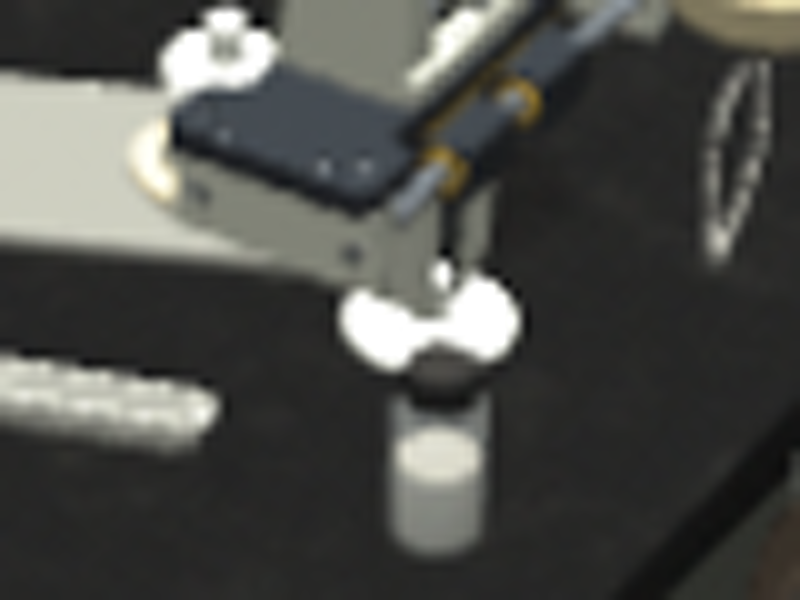

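```bash
python3 -m pendant '[{"dp":[0,0,-0.05],"rotation":[0,0,0],"fingers":1},{"dp":[0,0,-0.1],"rotation":[0,0,0],"fingers":1},{"dp":[-0.005,-0.03,-0.105],"rotation":[0,0,0],"fingers":1},{"dp":[-0.013,-0.08,-0.105],"rotation":[0,0,0],"fingers":1},{"dp":[-0.022,-0.13,-0.105],"rotation":[0,0,0],"fingers":1},{"dp":[-0.03,-0.18,-0.105],"rotation":[0,0,0],"fingers":1},{"dp":[-0.038,-0.225,-0.1],"rotation":[0,0,0],"fingers":1},{"dp":[-0.039,-0.2366,-0.085],"rotation":[0,0,0],"fingers":1},{"dp":[-0.039,-0.2366,-0.075],"rotation":[0,0,0],"fingers":1},{"dp":[-0.039,-0.2366,-0.07],"rotation":[0,0,0],"fingers":1},{"dp":[-0.039,-0.2366,-0.07],"rotation":[0,0,0],"fingers":1}]'
python3 look.py 16 .638 -.3295 .0655 90
```

```text
clock: 24.18
position: [0.6363, -0.3305, 0.0798]
ee_rot: [2.22, -2.222, 0.001]
force: [0.1, 0.3, 0.3]
width: 0.136
from [ 0.6363 -0.3305  0.0798] dp [-0.001  -0.0017  0.0143] rot [-0.0002 -0.0011 -0.0009]  x-ax [-0.001 -1.     0.001] z-ax [ 2.0e-04 -1.1e-03 -1.0e+00] t 24.175 w 0.13599042196149455 q6 [ 0.42  0.71 -0.03  1.47  0.02  0.96 -1.18]
side [[273.72927423 209.71385007]] crop0 233 179
top [[329.11682258 174.80108534]] crop0 289 144
```

View pics/side16c.png

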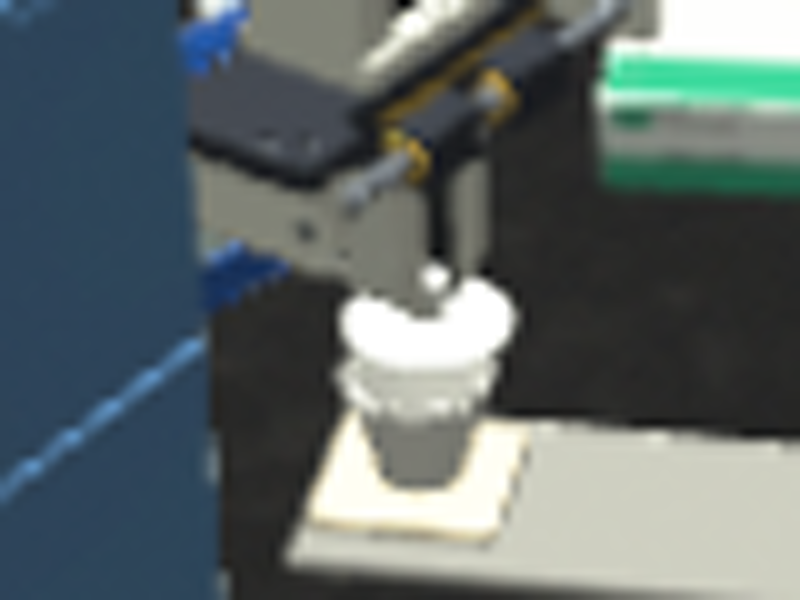

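View pics/top16.png

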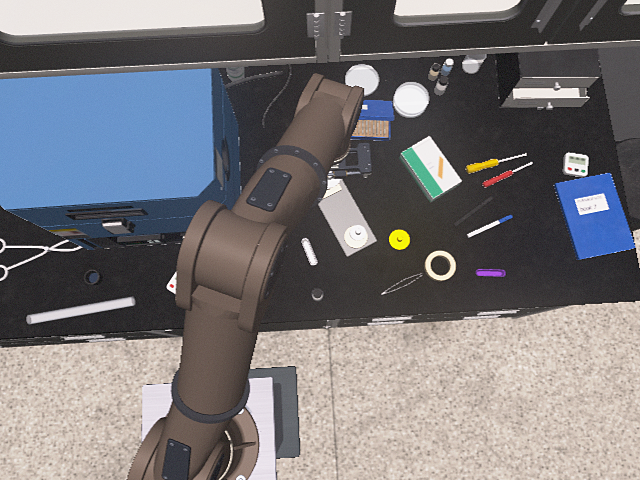

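```bash
python3 - <<'E'
from h import *
im=cv2.imread("pics/side16.png"); d=np.array([-.55,.835])
for u in (272,274,276): print(u,im[208:232,u].astype(int).min(1).tolist())
c=np.array([.6363,-.3305])
for nm,r,z in (("lid near under",.027,.0702),("lid near top",.027,.0747),("rim near",.024,.056),("foot near",.015,.018)): print(nm,proj("side",[[*(c+r*d),z]]))
import cv2
cv2.imwrite("pics/top16t.png",cv2.resize(cv2.imread("pics/top16.png")[215:260,325:385],(800,600),interpolation=cv2.INTER_CUBIC))
E
```

```text
272 [110, 141, 252, 255, 255, 255, 255, 229, 175, 182, 180, 200, 160, 120, 114, 114, 114, 113, 113, 134, 229, 244, 246, 182]
274 [107, 107, 123, 251, 255, 255, 255, 237, 186, 187, 185, 184, 175, 135, 114, 114, 114, 114, 114, 115, 202, 239, 244, 192]
276 [141, 122, 130, 246, 255, 255, 255, 236, 186, 190, 188, 221, 164, 114, 114, 114, 113, 113, 114, 114, 227, 244, 244, 214]
lid near under [[273.33692774 216.84624176]]
lid near top [[273.27852982 215.66182402]]
rim near [[273.57757321 220.0395296 ]]
foot near [[274.22603826 228.23542021]]
```

View pics/top16t.png

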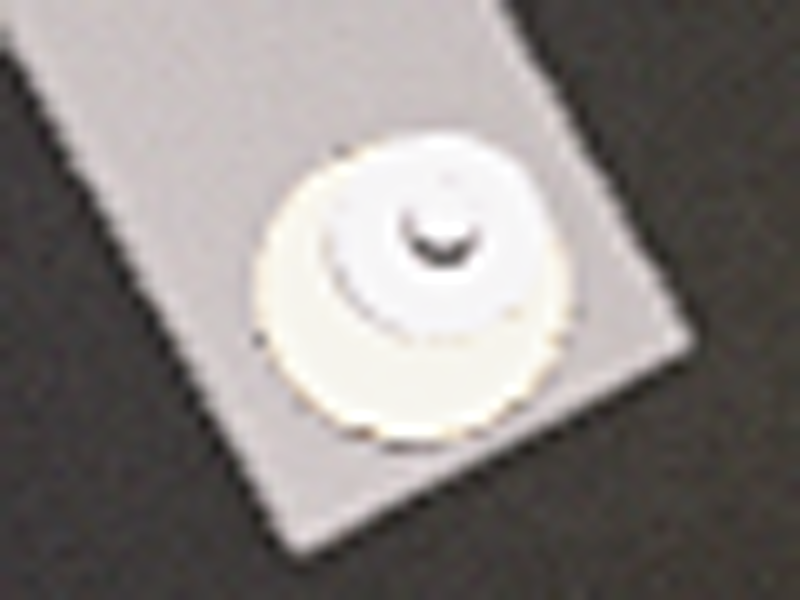

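```bash
python3 - <<'E'
from h import *
f=lambda a:(np.array(a)+.5)/13.333-.5+[325,215]
for a,z in (((440,235),.0502),((440,222),.068)): print(ray("top",[f(a)],z)*1000)
import cv2
cv2.imwrite("pics/side16t.png",cv2.resize(cv2.imread("pics/side16.png")[205:250,295:355],(800,600),interpolation=cv2.INTER_CUBIC))
E
```

```text
[[ 490.21066833 -393.57096313   50.2       ]]
[[ 488.46295007 -392.27895241   68.        ]]
```

View pics/side16t.png

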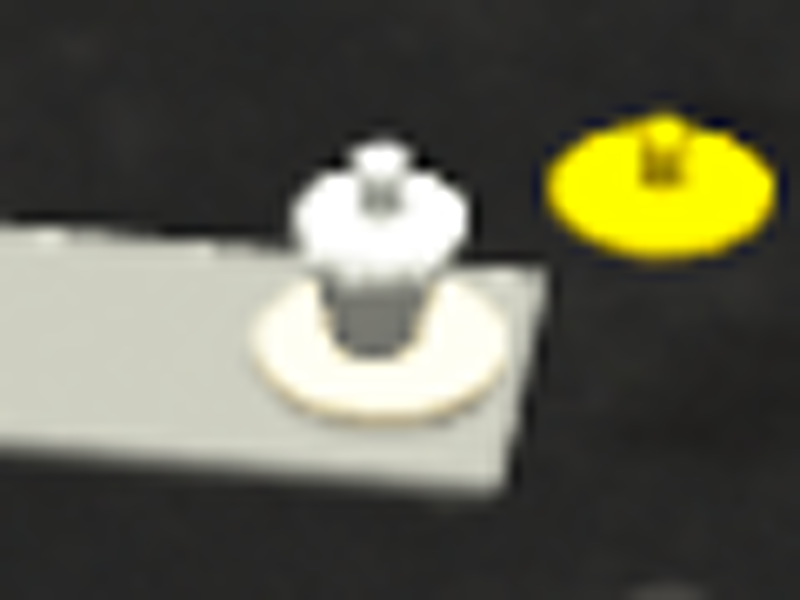

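```bash
python3 - <<'E'
from h import *
f=lambda a:(np.array(a)+.5)/13.333-.5+[300,165]
for a,z in (((359,266),.018),((358,257),.021),((358,203),.055)): print(ray("top",[f(a)],z)*1000)
s=lambda a:(np.array(a)+.5)/10-.5+[233,179]
# image-right mm per px at crucible
print(proj("side",[[.636,-.3305,.06],[.636,-.3265,.06],[.64,-.3305,.06]]))
E
```

```text
[[ 631.87492151 -324.03845993   18.        ]]
[[ 632.73814205 -323.8680277    21.        ]]
[[ 632.13706021 -323.54312057   55.        ]]
[[274.05620679 214.90354926]
 [273.31049773 215.47054934]
 [273.06300799 214.52734561]]
```

```bash
python3 -m pendant '[{"dp":[-0.0045,0.0003,0.004],"rotation":[0,-0.001,0],"fingers":1},{"dp":[-0.0045,0.0003,0.009],"rotation":[0,-0.001,0],"fingers":1},{"dp":[-0.0045,0.0003,0.0125],"rotation":[0,-0.001,0],"fingers":1},{"dp":[-0.0045,0.0003,0.0145],"rotation":[0,-0.001,0],"fingers":1},{"dp":[-0.0045,0.0003,0.0145],"rotation":[0,-0.001,0],"fingers":1}]'
python3 look.py 17 .636 -.326 .0655 90
```

```text
clock: 24.9
position: [0.6371, -0.3259, 0.0661]
ee_rot: [-2.22, 2.221, -0.003]
force: [0.2, -0.6, -0.7]
width: 0.136
from [ 0.6371 -0.3259  0.0661] dp [0.0001 0.0011 0.0005] rot [-0.0019 -0.0005 -0.0004]  x-ax [-0.    -1.     0.001] z-ax [ 1.9e-03 -5.0e-04 -1.0e+00] t 24.9 w 0.13569834235237324 q6 [ 0.41  0.72 -0.03  1.48  0.02  0.93 -1.19]
side [[272.85983365 213.87426358]] crop0 232 183
top [[327.24146355 176.4444887 ]] crop0 287 146
```

View pics/side17c.png

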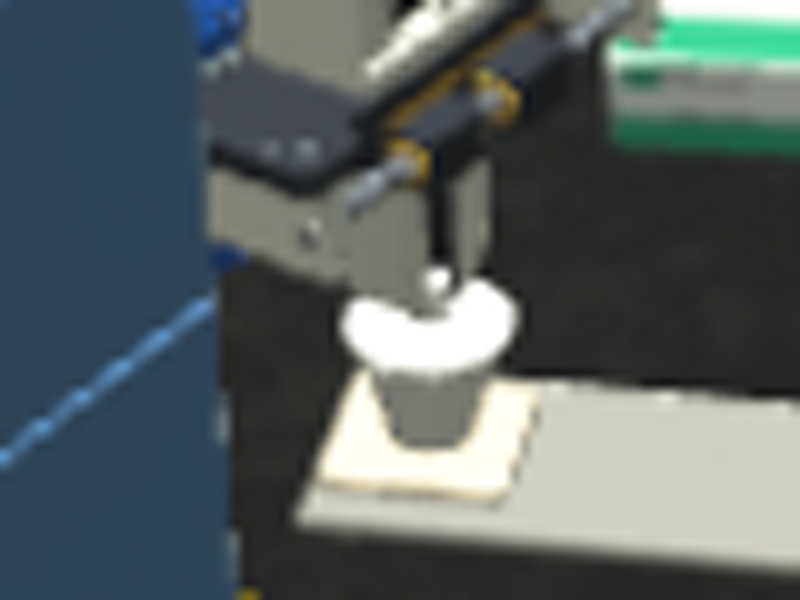

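```bash
python3 -m pendant '[{"dp":[0,0.0005,0.0015],"rotation":[0,0,0],"fingers":1},{"dp":[0,0.0005,0.0025],"rotation":[0,0,0],"fingers":1},{"dp":[0,0.0005,0.0025],"rotation":[0,0,0],"fingers":1},{"dp":[0,0.0005,0.002],"rotation":[0,0,0],"fingers":0.6},{"dp":[0,0.0005,0.0015],"rotation":[0,0,0],"fingers":0.2},{"dp":[0,0.0005,0.001],"rotation":[0,0,0],"fingers":0.1},{"dp":[0,0,-0.03],"rotation":[0,0,0],"fingers":0.1},{"dp":[0,0,-0.05],"rotation":[0,0,0],"fingers":0.1},{"dp":[0,0,-0.05],"rotation":[0,0,0],"fingers":0.1}]'
python3 -c "
from h import *
go([.4945,-.3945,.085],np.pi/2)"
```

```text
clock: 26.12
position: [0.6381, -0.3265, 0.1182]
ee_rot: [-2.219, 2.22, -0.008]
force: [0.0, 0.4, -0.2]
width: 0.449
from [ 0.6381 -0.3265  0.1182] dp [0.0681 0.1438 0.0326] rot [-0.0053 -0.002  -0.0005]  x-ax [-0.    -1.     0.002] z-ax [ 0.0053 -0.002  -1.    ] t 26.125 w 0.44883872603117936 q6 [ 0.41  0.67 -0.03  1.44  0.02  1.02 -1.19]
```

```bash
python3 -m pendant '[{"dp":[0.02,0.05,0],"rotation":[-0.005,-0.002,0],"fingers":0.1},{"dp":[0.045,0.1,0],"rotation":[-0.005,-0.002,0],"fingers":0.1},{"dp":[0.0681,0.1438,0.01],"rotation":[-0.005,-0.002,0],"fingers":0.1},{"dp":[0.0681,0.1438,0.03],"rotation":[-0.005,-0.002,0],"fingers":0.1},{"dp":[0.0681,0.1438,0.033],"rotation":[-0.005,-0.002,0],"fingers":0.1},{"dp":[0.0681,0.1438,0.033],"rotation":[-0.005,-0.002,0],"fingers":0.1}]'
python3 look.py 18 .4949 -.394 .0575 90
python3 - <<'E'
import cv2
cv2.imwrite("pics/top18t.png",cv2.resize(cv2.imread("pics/top18.png")[165:210,300:360],(800,600),interpolation=cv2.INTER_CUBIC))
E
```

```text
clock: 26.88
position: [0.4952, -0.3938, 0.0843]
ee_rot: [-2.222, 2.22, 0.001]
force: [-0.0, -0.1, 0.3]
width: 0.449
from [ 0.4952 -0.3938  0.0843] dp [0.0003 0.0003 0.0268] rot [-0.0001  0.0007  0.0009]  x-ax [ 0.001 -1.    -0.001] z-ax [ 1.e-04  7.e-04 -1.e+00] t 26.875 w 0.4485967304581386 q6 [ 0.61  0.59 -0.03  1.7   0.02  0.85 -1.  ]
side [[321.40040388 212.86355273]] crop0 281 182
top [[358.36197072 226.94657612]] crop0 318 196
```

View pics/side18c.png

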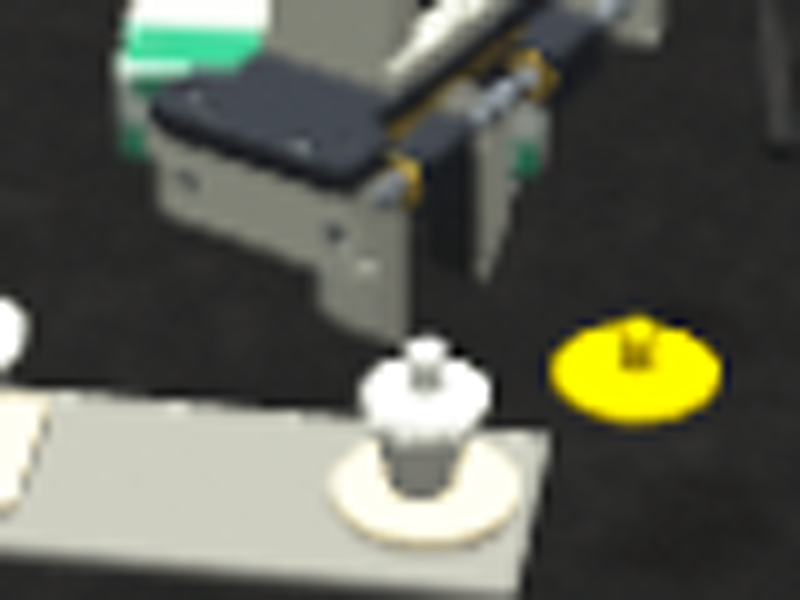

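View pics/top18t.png

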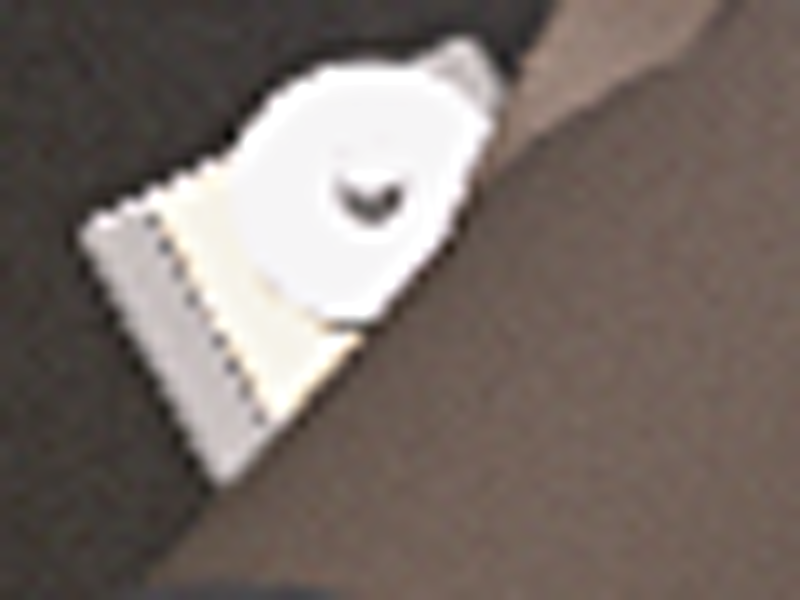

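```bash
python3 -m pendant '[{"dp":[0,0,0.015],"rotation":[0,0,0],"fingers":0.1},{"dp":[0,0,0.026],"rotation":[0,0,0],"fingers":0.2},{"dp":[0,0,0.026],"rotation":[0,0,0],"fingers":0.6},{"dp":[0,0,0.026],"rotation":[0,0,0],"fingers":1},{"dp":[0,0,0.026],"rotation":[0,0,0],"fingers":1},{"dp":[0,0,0.026],"rotation":[0,0,0],"fingers":1},{"dp":[0,0,0.026],"rotation":[0,0,0],"fingers":1},{"dp":[0,0,0.02],"rotation":[0,0,0],"fingers":1},{"dp":[-0.0035,0,0.018],"rotation":[0,0,0],"fingers":1},{"dp":[-0.0035,0,0.018],"rotation":[0,0,0],"fingers":1},{"dp":[-0.0035,0,0.018],"rotation":[0,0,0],"fingers":1}]' 8
python3 look.py 19 .4952 -.3905 .0575 90
```

```text
clock: 28.35
position: [0.4956, -0.3905, 0.067]
ee_rot: [-2.222, 2.22, -0.001]
force: [0.4, 0.4, -0.4]
width: 0.137
from [ 0.4956 -0.3905  0.067 ] dp [0.     0.0004 0.0095] rot [-0.001  -0.0001  0.0011]  x-ax [ 0.001 -1.     0.   ] z-ax [ 1.e-03 -1.e-04 -1.e+00] t 28.35 w 0.1365453533917081 q6 [ 0.61  0.61 -0.03  1.72  0.03  0.82 -1.01]
side [[320.68728126 217.87298626]] crop0 280 187
top [[356.56945935 228.56992657]] crop0 316 198
```

View pics/side19c.png

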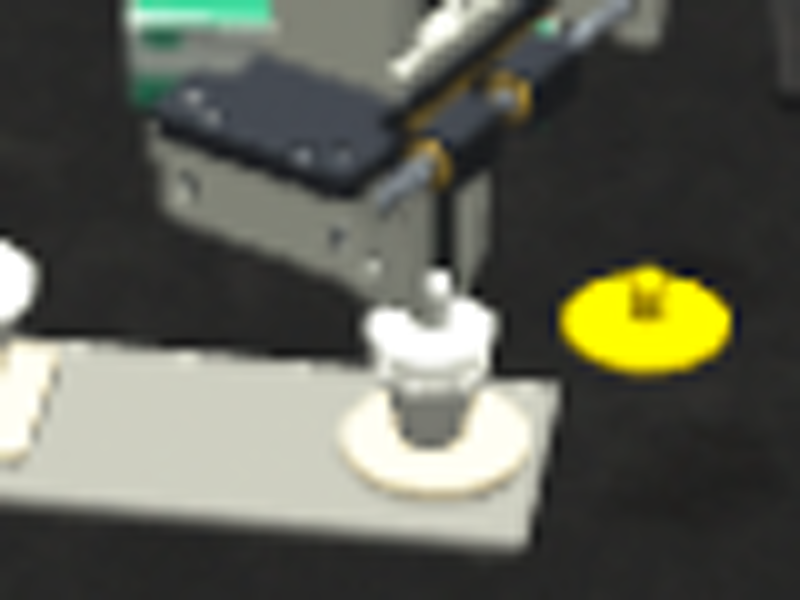

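```bash
python3 -m pendant '[{"dp":[0,0.0005,0.004],"rotation":[0,0,0],"fingers":1},{"dp":[0,0.0005,0.008],"rotation":[0,0,0],"fingers":1},{"dp":[0,0.0005,0.0105],"rotation":[0,0,0],"fingers":1},{"dp":[0,0.0005,0.0115],"rotation":[0,0,0],"fingers":1},{"dp":[0,0.0005,0.0115],"rotation":[0,0,0],"fingers":1}]'
```

```text
clock: 29.08
position: [0.4959, -0.3911, 0.0565]
ee_rot: [-2.222, 2.22, -0.005]
force: [-1.2, 1.8, 10.9]
width: 0.136
```

```bash
python3 -m pendant '[{"dp":[0,0,-0.0005],"rotation":[0,0,0],"fingers":0.6},{"dp":[0,0,-0.001],"rotation":[0,0,0],"fingers":0.2},{"dp":[0,0,-0.001],"rotation":[0,0,0],"fingers":0.1},{"dp":[0,0,-0.03],"rotation":[0,0,0],"fingers":0.1},{"dp":[0,0,-0.055],"rotation":[0,0,0],"fingers":0.1},{"dp":[-0.04,0.01,-0.055],"rotation":[0,0,-0.1],"fingers":0.1},{"dp":[-0.08,0.022,-0.055],"rotation":[0,0,-0.25],"fingers":0.1},{"dp":[-0.1185,0.0337,-0.04],"rotation":[-0.001,-0.002,-0.332],"fingers":0.1},{"dp":[-0.1185,0.0337,-0.01],"rotation":[-0.001,-0.002,-0.332],"fingers":0.1},{"dp":[-0.1185,0.0337,-0.005],"rotation":[-0.001,-0.002,-0.332],"fingers":0.1},{"dp":[-0.1185,0.0337,-0.005],"rotation":[-0.001,-0.002,-0.332],"fingers":0.1}]'
python3 look.py 20 .462 -.2725 .006 109
python3 - <<'E'
import cv2
cv2.imwrite("pics/top20t.png",cv2.resize(cv2.imread("pics/top20.png")[165:270,290:430],(800,600),interpolation=cv2.INTER_CUBIC))
E
```

```text
clock: 30.45
position: [0.4622, -0.2732, 0.0614]
ee_rot: [-2.557, 1.823, -0.001]
force: [-0.6, -0.4, -0.2]
width: 0.45
from [ 0.4622 -0.2732  0.0614] dp [-0.0007  0.0001  0.0554] rot [-0.0013 -0.      0.0005]  x-ax [ 0.326 -0.945  0.   ] z-ax [ 1.2e-03  4.0e-04 -1.0e+00] t 30.45 w 0.4499621515819656 q6 [ 0.53  0.5  -0.13  1.96  0.1   0.69 -0.9 ]
side [[308.74766621 240.63150463]] crop0 268 210
top [[310.41407156 244.82223252]] crop0 270 214
```

View pics/side20c.png

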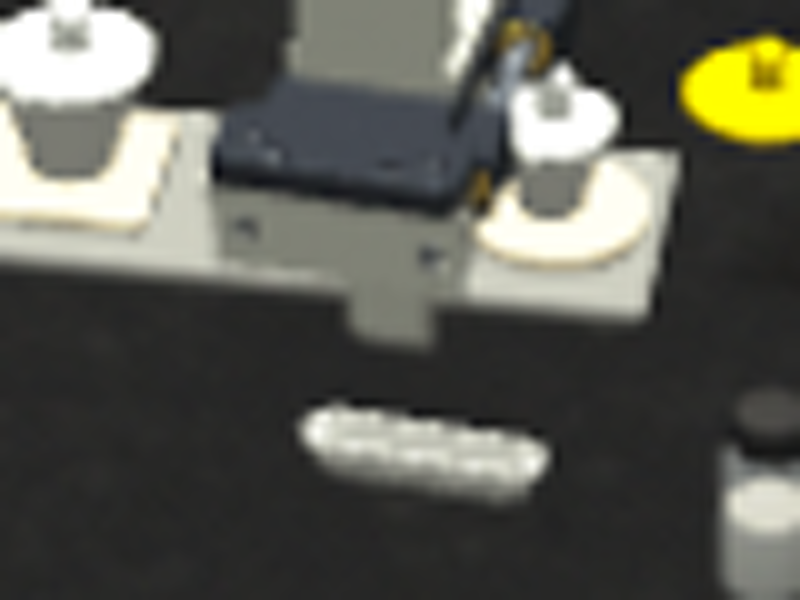

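View pics/top20t.png

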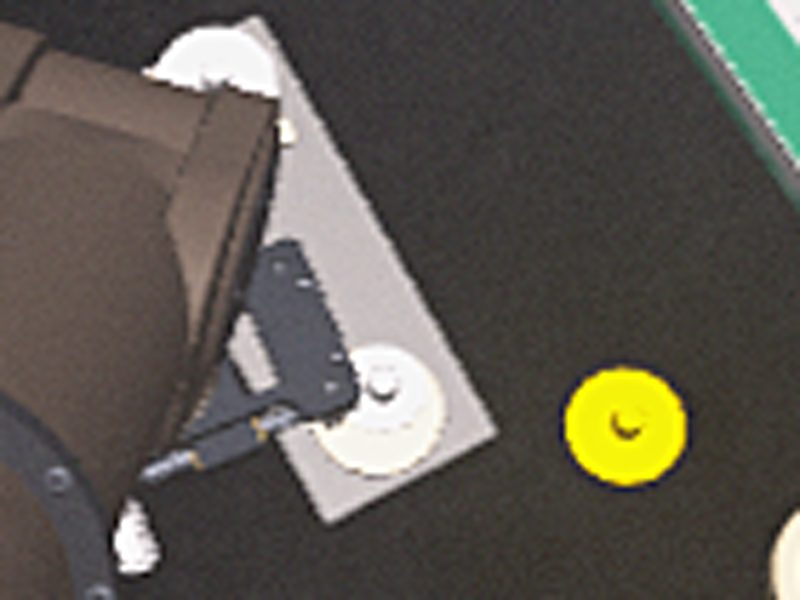

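```bash
python3 -m pendant '[{"dp":[0,0,0.025],"rotation":[-0.001,0,0],"fingers":0.1},{"dp":[0,0,0.048],"rotation":[-0.001,0,0],"fingers":0.1},{"dp":[0,0,0.055],"rotation":[-0.001,0,0],"fingers":0.2},{"dp":[0,0,0.0555],"rotation":[-0.001,0,0],"fingers":0.5},{"dp":[0,0,0.0555],"rotation":[-0.001,0,0],"fingers":1},{"dp":[0,0,0.0555],"rotation":[-0.001,0,0],"fingers":1},{"dp":[0,0,0.0555],"rotation":[-0.001,0,0],"fingers":1},{"dp":[0,0,0.0555],"rotation":[-0.001,0,0],"fingers":1}]' 8
python3 look.py 21 .5645 -.3615 .1 24.6
```

```text
clock: 31.55
position: [0.4635, -0.2737, 0.0072]
ee_rot: [-2.557, 1.823, -0.005]
force: [-0.5, 0.2, 6.6]
width: 0.189
from [ 0.4635 -0.2737  0.0072] dp [ 0.1161 -0.0671 -0.0924] rot [-3.4000e-03  2.0000e-04  1.4735e+00]  x-ax [ 0.326 -0.945  0.002] z-ax [ 0.0029 -0.0011 -1.    ] t 31.55 w 0.18939117074519657 q6 [ 0.52  0.58 -0.12  1.99  0.12  0.57 -0.92]
side [[308.59225367 254.70219651]] crop0 268 224
top [[311.00165948 248.80056862]] crop0 271 218
```

View pics/side21c.png

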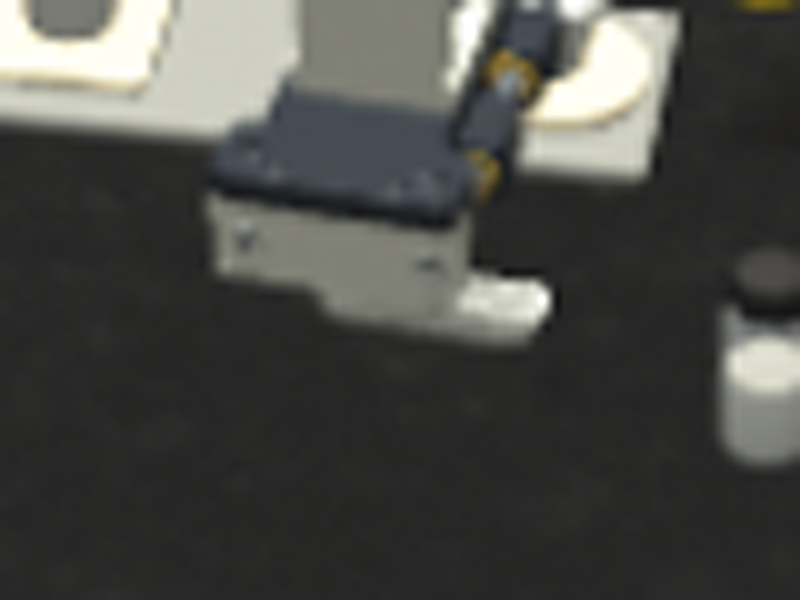

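```bash
python3 -m pendant '[{"dp":[0,0,-0.05],"rotation":[0,0,0],"fingers":1},{"dp":[0,0,-0.1],"rotation":[0,0,-0.05],"fingers":1},{"dp":[0.02,-0.01,-0.11],"rotation":[0,0,-0.2],"fingers":1},{"dp":[0.04,-0.02,-0.11],"rotation":[0,0,-0.38],"fingers":1},{"dp":[0.06,-0.033,-0.11],"rotation":[0,0,-0.56],"fingers":1},{"dp":[0.08,-0.044,-0.11],"rotation":[0,0,-0.74],"fingers":1},{"dp":[0.1,-0.055,-0.11],"rotation":[0,0,-0.92],"fingers":1},{"dp":[0.1167,-0.0645,-0.11],"rotation":[0,0,-1.1],"fingers":1},{"dp":[0.1167,-0.0645,-0.11],"rotation":[0,0,-1.28],"fingers":1},{"dp":[0.1167,-0.0645,-0.11],"rotation":[0,0,-1.46],"fingers":1},{"dp":[0.1167,-0.0645,-0.11],"rotation":[0,0,-1.6],"fingers":1},{"dp":[0.1167,-0.0645,-0.09],"rotation":[-0.003,0,-1.668],"fingers":1},{"dp":[0.1167,-0.0645,-0.06],"rotation":[-0.003,0,-1.668],"fingers":1},{"dp":[0.1167,-0.0645,-0.05],"rotation":[-0.003,0,-1.668],"fingers":1},{"dp":[0.1167,-0.0645,-0.05],"rotation":[-0.003,0,-1.668],"fingers":1}]'
python3 look.py 22 .5625 -.363 .0192 24.6
```

```text
clock: 33.52
position: [0.5619, -0.3628, 0.0572]
ee_rot: [3.067, 0.668, -0.0]
force: [0.7, 0.8, 0.8]
width: 0.188
from [ 0.5619 -0.3628  0.0572] dp [0.0004 0.0003 0.038 ] rot [ 0.0029  0.0006 -0.0001]  x-ax [ 0.909  0.416 -0.001] z-ax [ 6.0e-04 -2.9e-03 -1.0e+00] t 33.525 w 0.18766997235618718 q6 [ 0.81  0.73 -0.5   1.59  0.42  0.93  0.59]
side [[298.63073164 218.05451937]] crop0 258 188
top [[343.5107211 204.8172656]] crop0 303 174
```

View pics/side22c.png

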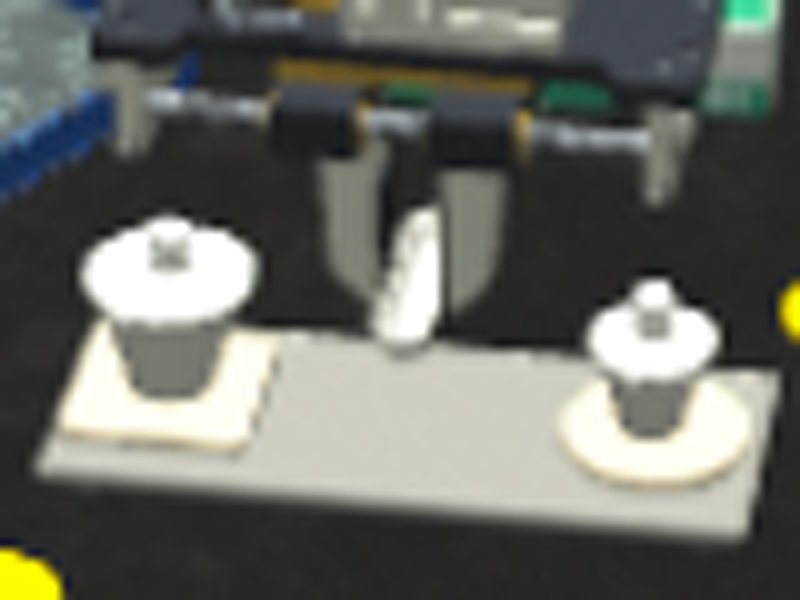

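View pics/top22c.png

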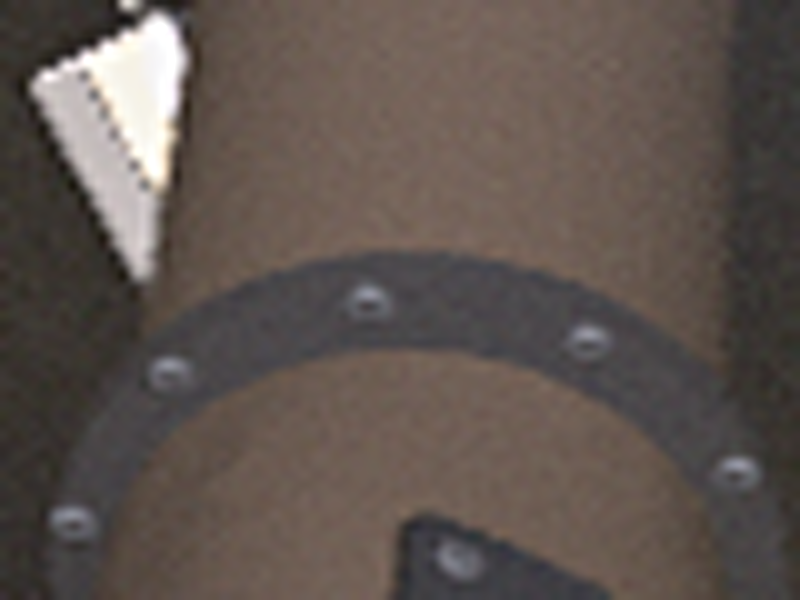

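```bash
python3 - <<'E'
from h import *
x=np.array([.909,.416,0]); y=np.array([.416,-.909,0]); T=np.array([.5619,-.3628,0.0572])
for s in (92,-92):
  for off in (-37,0,37):
    for z in (.11,.123,.14): print(s,off,z,proj("side",[T*[1,1,0]+x*s/1000+y*off/1000+[0,0,z]]).round(1))
E
```

```text
92 -37 0.11 [[267.3 207.9]]
92 -37 0.123 [[267.1 204.3]]
92 -37 0.14 [[266.8 199.7]]
92 0 0.11 [[269.9 201.7]]
92 0 0.123 [[269.7 198.2]]
92 0 0.14 [[269.5 193.6]]
92 37 0.11 [[272.4 195.7]]
92 37 0.123 [[272.2 192.2]]
92 37 0.14 [[272.  187.6]]
-92 -37 0.11 [[325.6 212.9]]
-92 -37 0.123 [[325.6 209.4]]
-92 -37 0.14 [[325.7 204.7]]
-92 0 0.11 [[327.2 206.6]]
-92 0 0.123 [[327.3 203. ]]
-92 0 0.14 [[327.4 198.4]]
-92 37 0.11 [[328.9 200.4]]
-92 37 0.123 [[328.9 196.9]]
-92 37 0.14 [[329.  192.3]]
```

```bash
python3 -m pendant '[{"dp":[0.0003,0.0003,0.012],"rotation":[0.003,0,0],"fingers":1},{"dp":[0.0003,0.0003,0.024],"rotation":[0.003,0,0],"fingers":1},{"dp":[0.0003,0.0003,0.034],"rotation":[0.003,0,0],"fingers":1},{"dp":[0.0003,0.0003,0.036],"rotation":[0.003,0,0],"fingers":1},{"dp":[0.0003,0.0003,0.036],"rotation":[0.003,0,0],"fingers":1}]'
python3 look.py 23 .5625 -.363 .0192 24.6
```

```text
clock: 34.25
position: [0.5635, -0.3633, 0.0224]
ee_rot: [3.068, 0.669, 0.002]
force: [0.6, -0.3, -0.0]
width: 0.19
from [ 0.5635 -0.3633  0.0224] dp [-0.0008 -0.0007  0.0032] rot [ 0.0017 -0.0009  0.    ]  x-ax [0.909 0.416 0.001] z-ax [ 0.0015 -0.0011 -1.    ] t 34.25 w 0.18952235952155932 q6 [ 0.8   0.77 -0.49  1.61  0.44  0.87  0.57]
side [[298.49320906 226.76456201]] crop0 258 196
top [[343.13603603 208.0440972 ]] crop0 303 178
```

View pics/side23c.png

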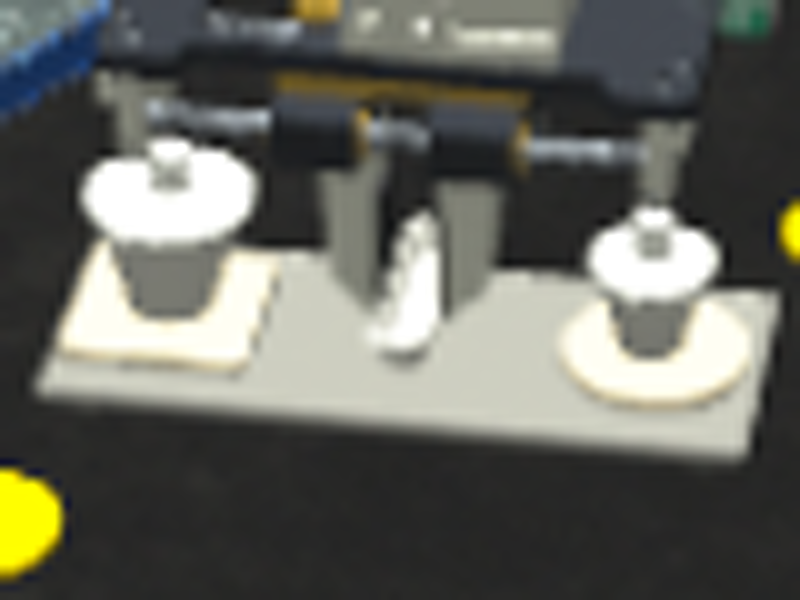

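```bash
python3 - <<'E'
from h import *
y=np.array([.416,-.909,0]); x=np.array([.909,.416,0]); T=np.array([.5635,-.3633,0])
f=lambda p:((p-[258,196]+.5)*10-.5).round(0)
for nm,o,z in (("far rim",37.5,.0272),("near rim",-37.5,.0272),("near base",-37.5,.0152),("far base",37.5,.0152)): print(nm,f(proj("side",[T+y*o/1000+[0,0,z]])))
for nm,o,z in (("batt far",45,.012),("batt near",-45,.012)): print(nm,f(proj("side",[np.array([.5642,-.3625,0])+y*o/1000+[0,0,z]])))
E
```

```text
far rim [[430. 237.]]
near rim [[388. 365.]]
near base [[389. 396.]]
far base [[430. 267.]]
batt far [[431. 263.]]
batt near [[382. 418.]]
```

```bash
python3 -m pendant '[{"dp":[0,-0.004,-0.002],"rotation":[0,0,0],"fingers":1},{"dp":[0,-0.009,-0.002],"rotation":[0,0,0],"fingers":1},{"dp":[0,-0.013,-0.002],"rotation":[0.002,-0.001,0],"fingers":1},{"dp":[0,-0.013,-0.001],"rotation":[0.002,-0.001,0],"fingers":1}]'
python3 look.py 24 .5625 -.363 .0192 24.6
```

```text
clock: 34.85
position: [0.5584, -0.3511, 0.0241]
ee_rot: [3.069, 0.67, 0.001]
force: [0.7, -0.8, 0.1]
width: 0.19
from [ 0.5584 -0.3511  0.0241] dp [-0.0012  0.0125  0.0049] rot [ 0.0003 -0.0005  0.0005]  x-ax [0.909 0.417 0.   ] z-ax [ 6.e-04 -1.e-04 -1.e+00] t 34.85 w 0.1899098452403573 q6 [ 0.79  0.75 -0.49  1.64  0.44  0.86  0.55]
side [[297.63943116 228.61214174]] crop0 257 198
top [[338.64136241 210.02723451]] crop0 298 180
```

View pics/side24c.png

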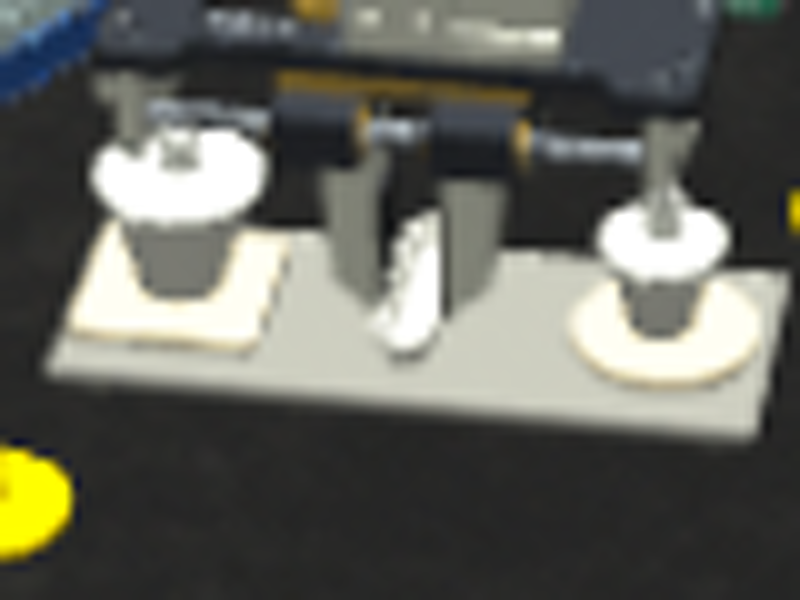

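```bash
python3 -m pendant '[{"dp":[0.001,-0.003,0.001],"rotation":[0,0,0],"fingers":1},{"dp":[0.001,-0.003,0.003],"rotation":[0,0,0],"fingers":1},{"dp":[0.001,-0.003,0.005],"rotation":[0,0,0],"fingers":1},{"dp":[0.001,-0.003,0.006],"rotation":[0,0,0],"fingers":1},{"dp":[0.001,-0.003,0.006],"rotation":[0,0,0],"fingers":1}]'
```

```text
clock: 35.58
position: [0.5575, -0.3488, 0.0184]
ee_rot: [3.069, 0.668, -0.001]
force: [-3.1, 1.0, 9.2]
width: 0.188
```

```bash
python3 -m pendant '[{"dp":[0,0,-0.0005],"rotation":[0,0,0],"fingers":0.7},{"dp":[0,0,-0.001],"rotation":[0,0,0],"fingers":0.3},{"dp":[0,0,-0.001],"rotation":[0,0,0],"fingers":0.1},{"dp":[0,0,-0.04],"rotation":[0,0,0],"fingers":0.1},{"dp":[0,0,-0.09],"rotation":[0,0,0],"fingers":0.1},{"dp":[0,0,-0.13],"rotation":[0,0,0],"fingers":0.1},{"dp":[-0.06,0.02,-0.15],"rotation":[0,0,0],"fingers":0.1},{"dp":[-0.12,0.04,-0.15],"rotation":[0,0,0],"fingers":0.1},{"dp":[-0.18,0.06,-0.15],"rotation":[0,0,0],"fingers":0.1},{"dp":[-0.24,0.085,-0.15],"rotation":[0,0,0],"fingers":0.1},{"dp":[-0.3,0.11,-0.15],"rotation":[0,0,0],"fingers":0.1},{"dp":[-0.34,0.12,-0.15],"rotation":[0,0,0],"fingers":0.1},{"dp":[-0.34,0.12,-0.15],"rotation":[0,0,0],"fingers":0.1}]'
python3 - <<'E'
from h import *
for n,b in (("side",(255,195,345,262)),("top",(300,165,400,240))):
    im=arm.get_image(n); cv2.imwrite(f"pics/{n}25.png",im)
    x0,y0,x1,y1=b; 
    if n=="top": x0,y0,x1,y1=305,165,385,255-30+0
    x0,y0,x1,y1=(305,165,393,231) if n=="top" else b
    if n=="top": x0,y0,x1,y1=300,165,420,255
    c=cv2.resize(im[y0:y1,x0:x1],None,fx=800/(x1-x0),fy=800/(x1-x0),interpolation=cv2.INTER_CUBIC); print(n,x0,y0,800/(x1-x0)); cv2.imwrite(f"pics/{n}25c.png",c)
E
```

```text
clock: 37.2
position: [0.2923, -0.6031, 0.1678]
ee_rot: [3.071, 0.655, -0.006]
force: [0.7, 0.9, -0.8]
width: 0.451
side 255 195 8.88888888888889
top 300 165 6.666666666666667
```

View pics/side25c.png

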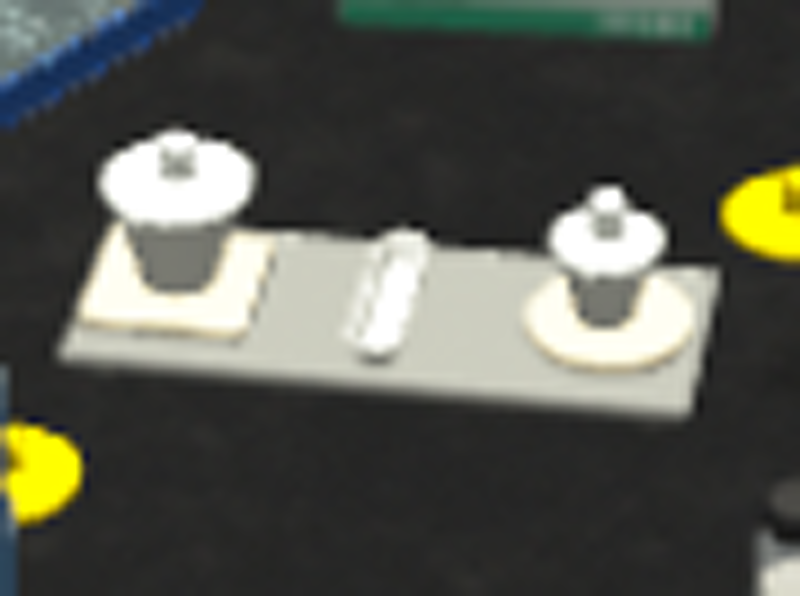

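View pics/top25c.png

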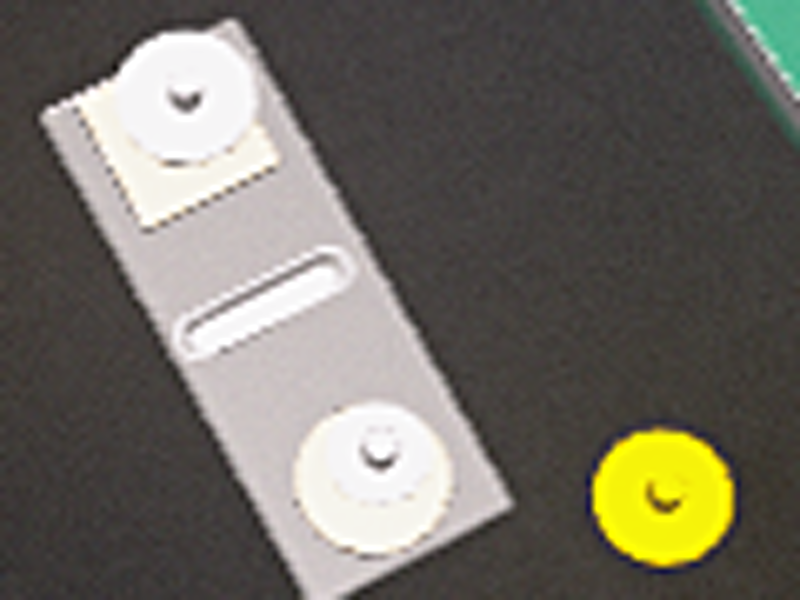

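```bash
python3 - <<'E'
from h import *
im=cv2.imread("pics/top25.png")
c=cv2.cvtColor(im,cv2.COLOR_BGR2GRAY)
ks=conts(im,(322,198,357,222),lambda c:c.min(2)>208)
for k in ks:
    for z in (.024,.018):
        w=ray("top",k,z)[:,:2]; r=cv2.minAreaRect(np.float32(w*1000)); print(z,area_c(w)[0].round(1),np.round(r[0],1),np.round(r[1],1),round(r[2],2))
f=lambda a:(np.array(a)+.5)/6.6667-.5+[300,165]
print(ray("top",[f((175,343)),f((357,263)),f((266,303))],.024)*1000)
A=ray("top",[f((187,98))],.0602)*1000; B=ray("top",[f((380,447))],.0502)*1000; print("lids",A,B, ray("top",[f((186,88)),f((379,443))],.067)*1000)
E
```

```text
0.024 [ 556.3 -352. ] [ 559.  -352.3] [21.  78.3] 23.79
0.018 [ 558.  -352.3] [ 560.7 -352.6] [21.1 78.7] 23.79
[[ 544.25657163 -316.92040682   24.        ]
 [ 572.3601888  -389.90253419   24.        ]
 [ 558.26996872 -353.31171989   24.        ]]
lids [[ 631.45695057 -326.63180989   60.2       ]] [[ 491.74964616 -391.24729239   50.2       ]] [[ 633.13271953 -326.27989887   67.        ]
 [ 489.28608459 -389.62252854   67.        ]]
```

```bash
python3 -c "
from h import *
go([.5575,-.3488,.12],np.radians(24.6))
go([.5575,-.3488,.02],np.radians(24.6))"
```

```text
from [ 0.2979 -0.5992  0.1684] dp [ 0.3401 -0.1202  0.0483] rot [-0.      0.0002 -0.0017]  x-ax [ 0.91   0.415 -0.   ] z-ax [-2.e-04 -1.e-04 -1.e+00] t 37.3 w 0.4482869010145386 q6 [ 1.36  0.61 -0.53  1.49  0.33  1.13  1.19]
from [ 0.2979 -0.5992  0.1684] dp [ 0.3401 -0.1202  0.1483] rot [-0.      0.0002 -0.0017]  x-ax [ 0.91   0.415 -0.   ] z-ax [-2.e-04 -1.e-04 -1.e+00] t 37.3 w 0.4482869010145386 q6 [ 1.36  0.61 -0.53  1.49  0.33  1.13  1.19]
```

```bash
python3 -m pendant '[{"dp":[0.06,-0.02,0],"rotation":[0,0,0],"fingers":0.1},{"dp":[0.12,-0.045,0],"rotation":[0,0,0],"fingers":0.1},{"dp":[0.18,-0.065,0],"rotation":[0,0,0],"fingers":0.1},{"dp":[0.24,-0.085,0],"rotation":[0,0,0],"fingers":0.1},{"dp":[0.3,-0.107,0],"rotation":[0,0,0],"fingers":0.1},{"dp":[0.34,-0.12,0],"rotation":[0,0,0],"fingers":0.1},{"dp":[0.34,-0.12,0.02],"rotation":[0,0,0],"fingers":0.1},{"dp":[0.34,-0.12,0.05],"rotation":[0,0,-0.002],"fingers":0.1},{"dp":[0.34,-0.12,0.06],"rotation":[0,0,-0.002],"fingers":0.1},{"dp":[0.34,-0.12,0.06],"rotation":[0,0,-0.002],"fingers":0.1}]'
python3 look.py 26 .5575 -.3488 .0195 24.6
```

```text
clock: 38.55
position: [0.5571, -0.3487, 0.1078]
ee_rot: [-3.068, -0.67, 0.002]
force: [-0.9, 0.4, 0.7]
width: 0.452
from [ 0.5571 -0.3487  0.1078] dp [0.0004 0.0004 0.0883] rot [-0.0012  0.0009  0.0005]  x-ax [ 0.909  0.417 -0.001] z-ax [-1.3e-03  7.0e-04 -1.0e+00] t 38.55 w 0.45158265899659195 q6 [ 0.82  0.66 -0.53  1.58  0.38  1.01  0.6 ]
side [[297.08973738 207.13367788]] crop0 257 177
top [[338.73425982 201.13710869]] crop0 298 171
```

View pics/side26c.png

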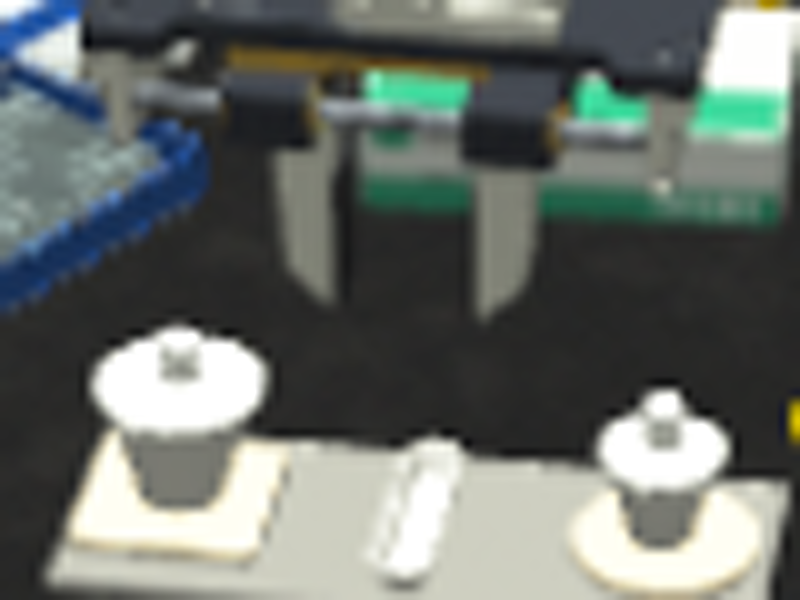

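```bash
python3 -m pendant '[{"dp":[0,0,0.03],"rotation":[0,0,0],"fingers":0.1},{"dp":[0,0,0.06],"rotation":[0,0,0],"fingers":0.1},{"dp":[0,0,0.083],"rotation":[0,0,0],"fingers":0.15},{"dp":[0,0,0.088],"rotation":[0,0,0],"fingers":0.3},{"dp":[0,0,0.088],"rotation":[0,0,0],"fingers":0.6},{"dp":[0,0,0.088],"rotation":[0,0,0],"fingers":1},{"dp":[0,0,0.088],"rotation":[0,0,0],"fingers":1},{"dp":[0,0,0.088],"rotation":[0,0,0],"fingers":1},{"dp":[0,0,0.083],"rotation":[0,0,0],"fingers":1},{"dp":[0,0.002,0.083],"rotation":[0,0,0],"fingers":1},{"dp":[0,0.004,0.083],"rotation":[0,0,0],"fingers":1},{"dp":[0,0.004,0.083],"rotation":[0,0,0],"fingers":1}]' 8
python3 look.py 27 .5592 -.3524 .0187 24.6
```

```text
clock: 40.15
position: [0.5596, -0.3531, 0.026]
ee_rot: [3.069, 0.669, 0.001]
force: [0.7, -0.1, -1.7]
width: 0.192
from [ 0.5596 -0.3531  0.026 ] dp [-0.0001 -0.0008  0.0073] rot [ 0.0007 -0.0005 -0.0002]  x-ax [0.909 0.416 0.   ] z-ax [ 7.e-04 -4.e-04 -1.e+00] t 40.15 w 0.19155407757131865 q6 [ 0.79  0.75 -0.49  1.63  0.44  0.87  0.55]
side [[297.67025278 227.69593409]] crop0 257 197
top [[339.40026119 209.31668656]] crop0 299 179
```

View pics/side27c.png

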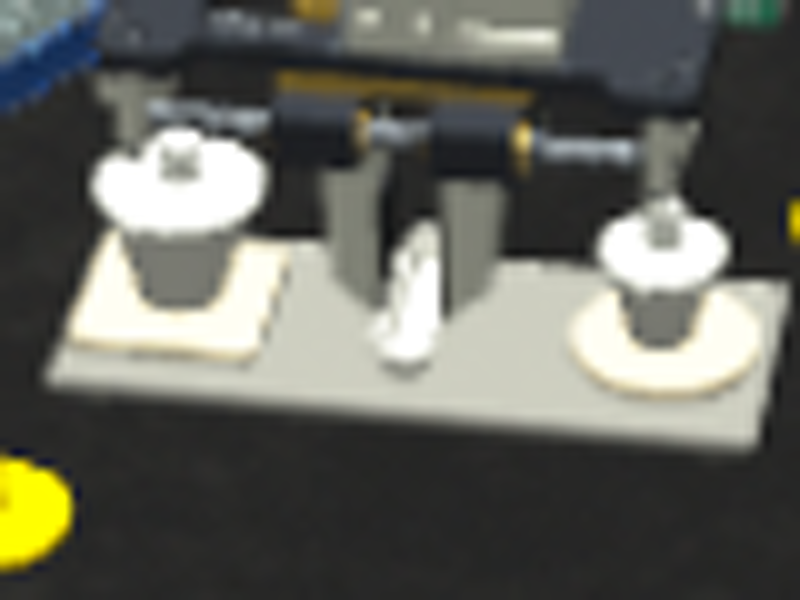

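```bash
python3 -m pendant '[{"dp":[-0.001,-0.0005,0.003],"rotation":[0,0,0],"fingers":1},{"dp":[-0.001,-0.0005,0.006],"rotation":[0,0,0],"fingers":1},{"dp":[-0.001,-0.0005,0.008],"rotation":[0,0,0],"fingers":1},{"dp":[-0.001,-0.0005,0.008],"rotation":[0,0,0],"fingers":1}]'
```

```text
clock: 40.75
position: [0.5588, -0.3532, 0.019]
ee_rot: [3.068, 0.669, 0.002]
force: [-2.4, 1.0, 8.7]
width: 0.188
```

```bash
python3 -m pendant '[{"dp":[0,0,-0.0005],"rotation":[0,0,0],"fingers":0.7},{"dp":[0,0,-0.001],"rotation":[0,0,0],"fingers":0.3},{"dp":[0,0,-0.001],"rotation":[0,0,0],"fingers":0.1},{"dp":[0,0,-0.04],"rotation":[0,0,0],"fingers":0.1},{"dp":[0,0,-0.09],"rotation":[0,0,0],"fingers":0.1},{"dp":[0,0,-0.13],"rotation":[0,0,0],"fingers":0.1},{"dp":[-0.06,0.02,-0.15],"rotation":[0,0,0],"fingers":0.1},{"dp":[-0.12,0.04,-0.15],"rotation":[0,0,0],"fingers":0.1},{"dp":[-0.18,0.06,-0.15],"rotation":[0,0,0],"fingers":0.1},{"dp":[-0.24,0.085,-0.15],"rotation":[0,0,0],"fingers":0.1},{"dp":[-0.3,0.11,-0.15],"rotation":[0,0,0],"fingers":0.1},{"dp":[-0.34,0.12,-0.15],"rotation":[0,0,0],"fingers":0.1},{"dp":[-0.34,0.12,-0.15],"rotation":[0,0,0],"fingers":0.1},{"dp":[-0.34,0.12,-0.15],"rotation":[0,0,0],"fingers":0.1}]'
python3 - <<'E'
from h import *
for n,b in (("side",(255,195,345,262)),("top",(300,165,420,255))):
    im=arm.get_image(n); cv2.imwrite(f"pics/{n}28.png",im)
    x0,y0,x1,y1=b
    cv2.imwrite(f"pics/{n}28c.png",cv2.resize(im[y0:y1,x0:x1],None,fx=800/(x1-x0),fy=800/(x1-x0),interpolation=cv2.INTER_CUBIC))
im=cv2.imread("pics/top28.png")
for k in conts(im,(322,198,357,222),lambda c:c.min(2)>208):
    w=ray("top",k,.02)[:,:2]; r=cv2.minAreaRect(np.float32(w*1000)); print(area_c(w)[0].round(1),np.round(r[0],1),np.round(r[1],1),round(r[2],2))
E
```

```text
clock: 42.5
position: [0.2998, -0.6031, 0.1687]
ee_rot: [3.069, 0.669, 0.003]
force: [1.1, -0.7, -0.1]
width: 0.45
[ 560.4 -355.5] [ 560.8 -355.5] [22.2 79.8] 23.9
```

View pics/top28c.png

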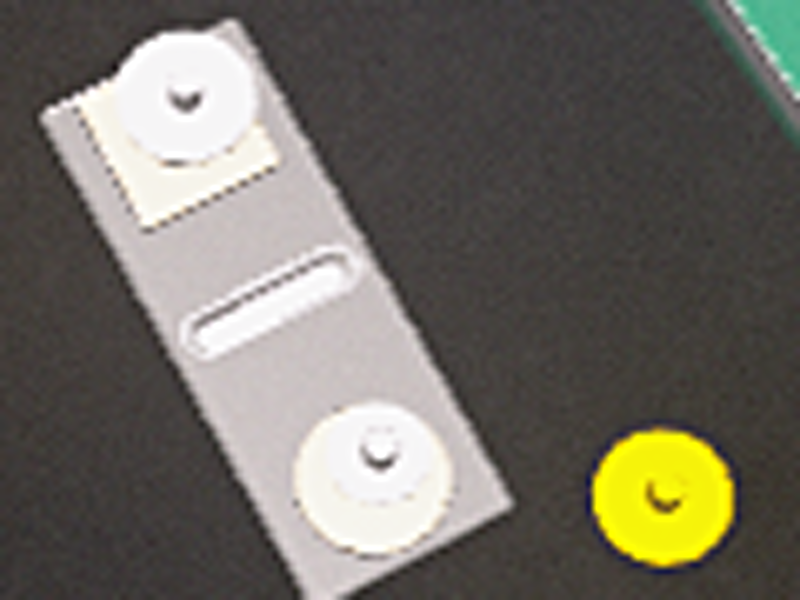

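View pics/top28.png

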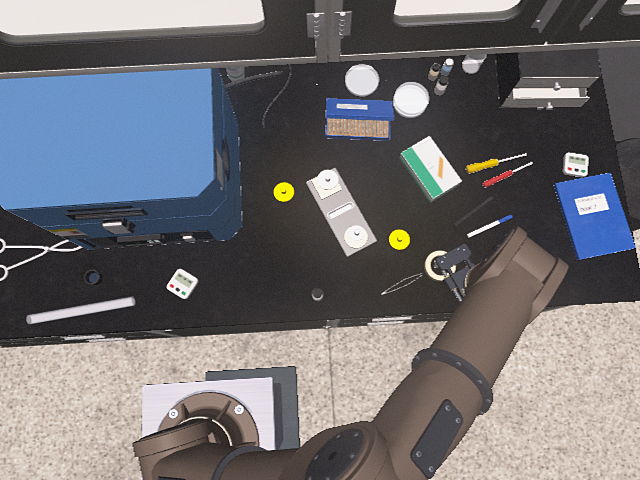

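```bash
python3 - <<'E'
from h import *
im=cv2.imread("pics/top28.png")
a=cv2.resize(im[160:195,308:348],None,fx=20,fy=20,interpolation=cv2.INTER_CUBIC)[:600,:]; b=cv2.resize(cv2.imread("pics/top7.png")[160:195,308:348],None,fx=20,fy=20,interpolation=cv2.INTER_CUBIC)[:600,:]
cv2.imwrite("pics/cmpL.png",cv2.resize(np.hstack([a,b]),(800,300)))
a=cv2.resize(im[220:255,336:376],None,fx=20,fy=20,interpolation=cv2.INTER_CUBIC)[:600,:]; b=cv2.resize(cv2.imread("pics/side28.png")[205:240,303:343],None,fx=20,fy=20,interpolation=cv2.INTER_CUBIC)[:600]
cv2.imwrite("pics/cmpS.png",np.vstack([cv2.imread("pics/cmpL.png"),cv2.resize(np.hstack([a,b]),(800,300))]))
E
```

```text
(no output)
```

View pics/cmpS.png

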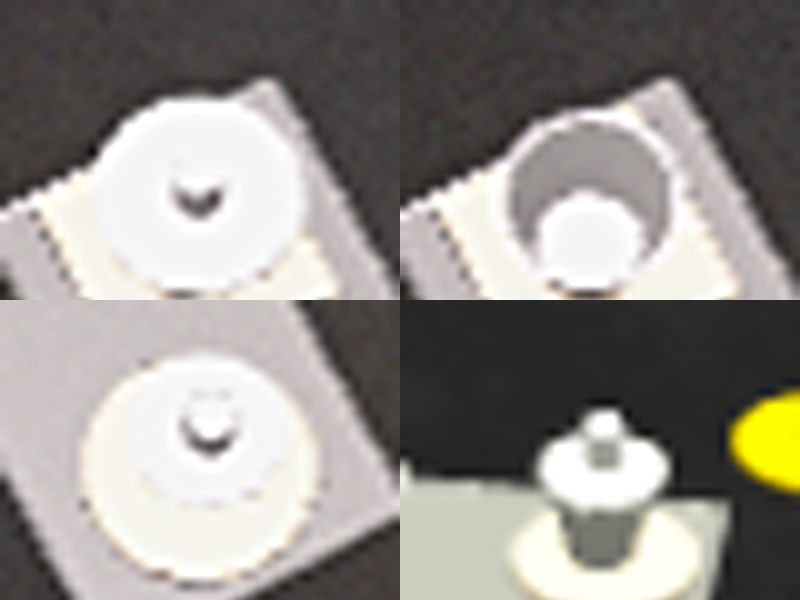

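View pics/side28c.png

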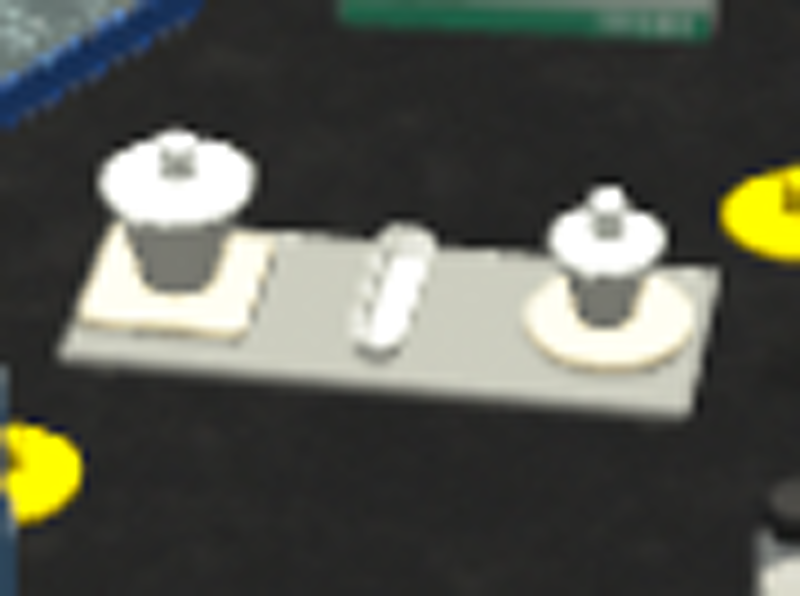

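```bash
python3 - <<'E'
from h import *
s=arm.observe(); R=Rn.from_rotvec(s["ee_rot"]).as_matrix()
x=np.array([0,-1.,0]); T=np.c_[x,np.cross([0,0,-1],x),[0,0,-1]]
print(R.T@(np.array([.637,-.3262,.15])-s["position"]),Rn.from_matrix(R.T@T).as_rotvec(),s["position"])
E
```

```text
[ 0.42067995 -0.11034522  0.01957633] [-7.93008738e-04 -2.68233236e-03  2.00244495e+00] [ 0.30102768 -0.60241113  0.16899812]
```

```bash
python3 -m pendant '[{"dp":[0.05,-0.013,0],"rotation":[0,0,0.18],"fingers":0.1},{"dp":[0.1,-0.026,0],"rotation":[0,0,0.36],"fingers":0.1},{"dp":[0.15,-0.04,0],"rotation":[0,0,0.54],"fingers":0.1},{"dp":[0.2,-0.052,0],"rotation":[0,0,0.72],"fingers":0.1},{"dp":[0.25,-0.065,0],"rotation":[0,0,0.9],"fingers":0.1},{"dp":[0.3,-0.08,0],"rotation":[0,0,1.08],"fingers":0.1},{"dp":[0.35,-0.092,0],"rotation":[0,0,1.26],"fingers":0.1},{"dp":[0.4,-0.105,0],"rotation":[0,0,1.44],"fingers":0.1},{"dp":[0.4207,-0.1103,0.01],"rotation":[0,0,1.62],"fingers":0.1},{"dp":[0.4207,-0.1103,0.02],"rotation":[-0.001,-0.003,1.8],"fingers":0.1},{"dp":[0.4207,-0.1103,0.02],"rotation":[-0.001,-0.003,2.002],"fingers":0.1},{"dp":[0.4207,-0.1103,0.04],"rotation":[-0.001,-0.003,2.002],"fingers":0.1},{"dp":[0.4207,-0.1103,0.065],"rotation":[-0.001,-0.003,2.002],"fingers":0.1},{"dp":[0.4207,-0.1103,0.075],"rotation":[-0.001,-0.003,2.002],"fingers":0.1},{"dp":[0.4207,-0.1103,0.075],"rotation":[-0.001,-0.003,2.002],"fingers":0.1}]' 8
python3 look.py 29 .637 -.3262 .0660 90
```

```text
clock: 44.48
position: [0.6372, -0.3251, 0.0941]
ee_rot: [2.223, -2.219, -0.003]
force: [0.4, 0.2, 0.5]
width: 0.446
from [ 0.6372 -0.3251  0.0941] dp [0.0011 0.0002 0.0281] rot [0.0013 0.0009 0.0019]  x-ax [ 0.002 -1.    -0.001] z-ax [-1.3e-03  9.0e-04 -1.0e+00] t 44.475 w 0.4462069009920349 q6 [ 0.44  0.7  -0.07  1.46  0.05  0.99 -1.21]
side [[272.30020108 206.60754649]] crop0 232 176
top [[327.0084941  172.64090049]] crop0 287 142
```

View pics/side29c.png

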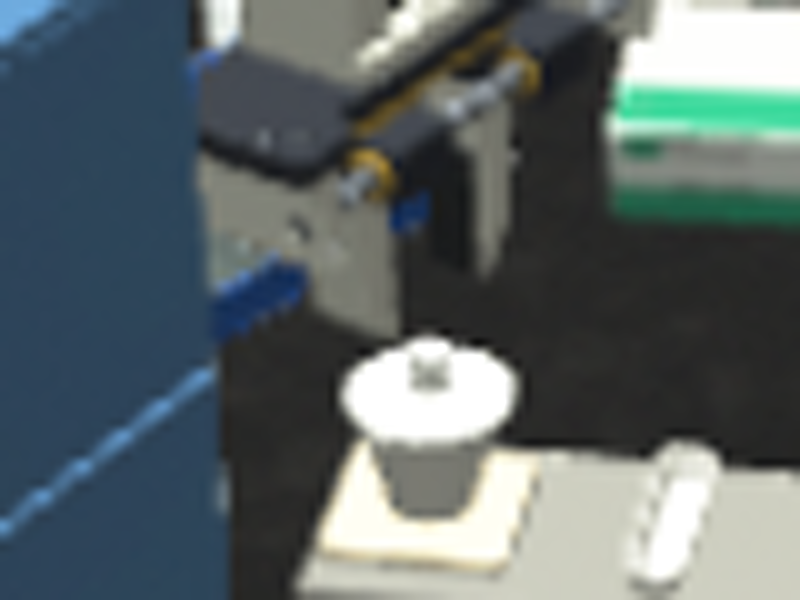

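```bash
python3 -m pendant '[{"dp":[0.001,0,0.015],"rotation":[0.001,0.001,0.002],"fingers":0.1},{"dp":[0.001,0,0.027],"rotation":[0.001,0.001,0.002],"fingers":0.2},{"dp":[0.001,0,0.0275],"rotation":[0.001,0.001,0.002],"fingers":0.6},{"dp":[0.001,0,0.0275],"rotation":[0.001,0.001,0.002],"fingers":1},{"dp":[0.001,0,0.0275],"rotation":[0.001,0.001,0.002],"fingers":1},{"dp":[0.001,0,0.0275],"rotation":[0.001,0.001,0.002],"fingers":1},{"dp":[0.001,0,0.0275],"rotation":[0.001,0.001,0.002],"fingers":1},{"dp":[0.001,0,0.022],"rotation":[0.001,0.001,0.002],"fingers":1},{"dp":[-0.0016,0.0012,0.021],"rotation":[0.001,0.001,0.002],"fingers":1},{"dp":[-0.0016,0.0012,0.021],"rotation":[0.001,0.001,0.002],"fingers":1},{"dp":[-0.0016,0.0012,0.021],"rotation":[0.001,0.001,0.002],"fingers":1}]' 8
python3 look.py 30 .636 -.3235 .066 90
```

```text
clock: 45.95
position: [0.6367, -0.3243, 0.0745]
ee_rot: [-2.22, 2.222, -0.003]
force: [0.6, 0.1, -1.3]
width: 0.135
from [ 0.6367 -0.3243  0.0745] dp [-0.0008  0.0007  0.0085] rot [-0.0018 -0.0012 -0.0007]  x-ax [-0.001 -1.     0.001] z-ax [ 0.0018 -0.0012 -1.    ] t 45.95 w 0.13469414655948256 q6 [ 0.44  0.71 -0.07  1.48  0.06  0.95 -1.22]
side [[272.55126148 211.94045309]] crop0 232 181
top [[326.64754218 175.5188221 ]] crop0 286 145
```

View pics/side30c.png

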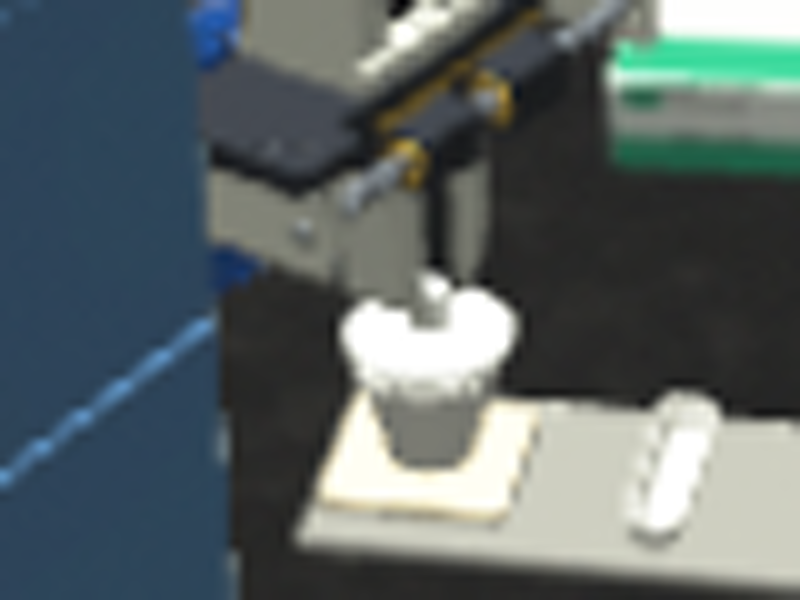

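```bash
python3 -m pendant '[{"dp":[-0.0008,0.0007,0.003],"rotation":[-0.002,-0.001,0],"fingers":1},{"dp":[-0.0008,0.0007,0.006],"rotation":[-0.002,-0.001,0],"fingers":1},{"dp":[-0.0008,0.0007,0.0085],"rotation":[-0.002,-0.001,0],"fingers":1},{"dp":[-0.0008,0.0007,0.0095],"rotation":[-0.002,-0.001,0],"fingers":1},{"dp":[-0.0008,0.0007,0.0095],"rotation":[-0.002,-0.001,0],"fingers":1}]'
```

```text
clock: 46.68
position: [0.6369, -0.3238, 0.0665]
ee_rot: [-2.22, 2.222, -0.003]
force: [-1.9, 1.2, 10.9]
width: 0.131
```

Seated with about 11 N. Release and back away to clear the top view.

```bash
python3 -m pendant '[{"dp":[0,0,-0.0005],"rotation":[0,0,0],"fingers":0.7},{"dp":[0,0,-0.001],"rotation":[0,0,0],"fingers":0.3},{"dp":[0,0,-0.001],"rotation":[0,0,0],"fingers":0.1},{"dp":[0,0,-0.04],"rotation":[0,0,0],"fingers":0.1},{"dp":[0,0,-0.09],"rotation":[0,0,0],"fingers":0.1},{"dp":[0.05,0.04,-0.1],"rotation":[0,0,0],"fingers":0.1},{"dp":[0.09,0.09,-0.1],"rotation":[0,0,0],"fingers":0.1},{"dp":[0.13,0.14,-0.1],"rotation":[0,0,0],"fingers":0.1},{"dp":[0.17,0.19,-0.1],"rotation":[0,0,0],"fingers":0.1},{"dp":[0.21,0.24,-0.1],"rotation":[0,0,0],"fingers":0.1},{"dp":[0.25,0.29,-0.1],"rotation":[0,0,0],"fingers":0.1},{"dp":[0.27,0.33,-0.1],"rotation":[0,0,0],"fingers":0.1},{"dp":[0.27,0.33,-0.1],"rotation":[0,0,0],"fingers":0.1},{"dp":[0.27,0.33,-0.1],"rotation":[0,0,0],"fingers":0.1}]'
python3 - <<'E'
from h import *
im=arm.get_image("top"); cv2.imwrite("pics/top31.png",im); sd=arm.get_image("side"); cv2.imwrite("pics/side31.png",sd)
a=cv2.resize(im[160:195,308:348],None,fx=20,fy=20,interpolation=cv2.INTER_CUBIC)[:600,:]; b=cv2.resize(cv2.imread("pics/top7.png")[160:195,308:348],None,fx=20,fy=20,interpolation=cv2.INTER_CUBIC)[:600,:]
t=cv2.resize(np.hstack([a,b]),(800,300)); c=np.hstack([cv2.resize(im[165:255,300:420],(400,300)),cv2.resize(sd[195:262,255:345],(400,300))])
cv2.imwrite("pics/cmp31.png",np.vstack([t,c]))
s=arm.observe(); print(s["position"],s["dq"].max())
E
```

```text
clock: 48.42
position: [0.3068, -0.593, 0.1659]
ee_rot: [-2.219, 2.222, -0.003]
force: [0.9, -0.1, -1.2]
width: 0.451
[ 0.30831266 -0.59228944  0.16595523] 0.0014691834284672172
```

View pics/cmp31.png

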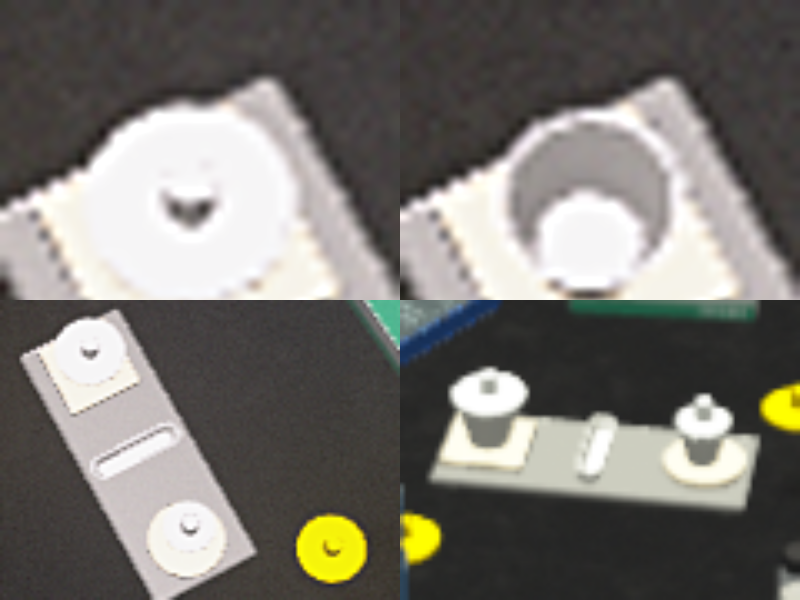

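View pics/top31.png

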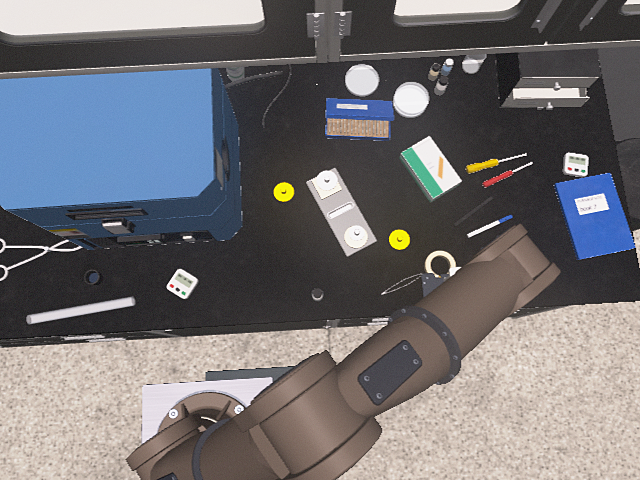

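```bash
python3 -c "
from cell import arm
print(arm.sign_off())"
```

```text
the job is handed in; nothing more can be done
None
```

The job is handed in after about 48.5 s. Everything is released, and the gripper is parked clear of the batt at about z = 0.17 m.

**What I did:** I placed the large crucible on the square tile and the small crucible on the round tile. The small lid went on before the large one. The boat was laid across the batt after both lids were on. I picked up again and nudged the large crucible, both lids and the boat where the pictures showed them off centre; the large lid's nudge came last, after the boat.

**Last checks:** these compare positions within the top picture, using pixel readings good to about 1–2 mm.

| Item | Offset from where it should be |
|---|---|
| Large crucible on square tile | about 1 mm |
| Large lid on its crucible | about 1 mm |
| Small crucible on round tile | about 2 mm |
| Small lid on its crucible | about 2 mm |
| Boat, from midway between the tiles | about 2 mm, and under 1° from square across the batt |

The vial and the timer show at their starting pixels, (317, 294) and (182, 283).

**Disagreements:**
- **Cameras:** they differed by 5–10 mm in absolute position. I placed things by their relative positions within a single view and by contact force.
- **Boat:** it was first gripped about 13 mm off centre along its length, as judged from the side view. Correcting that overshot by about 4 mm, so I gripped it again and shifted it back.

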